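# Put the mixed-up canister lids back on their own canisters

## Robot

A 6-joint arm with a two-finger parallel gripper is mounted at the origin on a cart in front of the work surface, level with it; the furniture and walls round the work are solid. World frame = base frame: x ahead of the robot, y to its left, z up, the work surface at z = 0. Lengths are in m, angles in rad, forces in N, time in s.
With the tool pointing down it reaches from about 0.25 to 0.775 m from the base axis. Payload 4 kg.
Tool frame: the origin (TCP) lies at the very end of the fingers, on their centre line; the grasp point (between the pads) lies 19 mm behind it; z points along the fingers, y is the line along which they close (so a half turn about z gives the same grasp; the last joint's range is limited). The gripper opens to 94 mm and grips with 3 to 60 N. Pads are 16 mm wide; open, the fingers measure 119 mm over their backs; the gripper's body (75 mm by 177 mm) begins 78 mm behind the grasp point.
Start: joints at [1.227, 0.087, 1.371, -0, 1.684, -0.103], TCP at [0.131, 0.534, 0.176] pointing down, gripper open.
Joint ranges: [-3.1, 3.1], [-0.76, 2.03], [0.27, 2.55], [-1.08, 4.22], [0.17, 2.65], [-2.57, 2.57]. Speed limits (rad/s): [2.79, 2.79, 3.14, 3.14, 3.14, 3.14].

## Interface

Orientations are given as [roll, pitch, yaw] about the fixed x, y, z axes, in that order (R = Rz(yaw) Ry(pitch) Rx(roll)).
In Python, from station import telemetry, eyes, workorder gives the robot as it stands. The module is installed in compiled form; this text tells all that it offers.
- The arm moves only by the tool play_rows, never from a script. Its argument "commands" is one flat list of numbers, 7 for each row, row after row: the shift along the tool's x, y, z in m, then the turn, a rotation vector about the tool's x, y, z in degrees, then the closure, from 0 (fully open) to 1 (shut). In form: [dx, dy, dz, rx, ry, rz, fingers, dx, dy, dz, rx, ry, rz, fingers, ...]. A call has 1 to 5 rows; each row is the pose to reach, as a shift and turn from the pose commanded when the call began, along the tool's axes at that moment; what a row does not reach only later rows make up. A row lasts 1/10 s, in which the tool goes at most 50 mm and 8.59 degrees, less where a joint would pass 70% of its speed; a pose out of reach is approached as far as the arm can. A call with a gripper value outside its range is refused whole. The fingers move at their own pace and stop on an object; "force" is the grip in N (left out, the last holds). Time passes only in rows, so rows that repeat a pose let the fingers close. It gives the time, the measured TCP pose, the force, the opening and the grip force at its end, in the units of the state.
- telemetry.read_state(): the state, without advancing time (a new reading comes with each control period).
- eyes.read_camera(name): name is "scene" or "top"; returns (picture, depth): 420x560x3 uint8, red, green, blue; 420x560 float32, m along the optical axis (not along the pixel's ray), 0 where there is no reading.
- eyes.camera_params(name): a dict with "mtx" (3x3 intrinsics, pixels), "cam_to_world" (4x4, takes a point from camera to world coordinates). Camera axes: x right, y up, looking along -z (the intrinsics and any distortion apply to the point x, -y, -z); pixel columns grow to the right and rows downward; lengths in m; the calibration is good to about 2 mm. A picture is of the moment at which its call begins. camera_params takes no time and is no camera call.
- workorder.sign_off(): hands the job in; it is judged then, once.
The state is a dict: "clock": time; "joint_pos": joint angles; "qd": joint speeds; "effort": joint torques, N m; "tcp_pos": TCP position; "ee_rot": TCP orientation; "contact_force": force on the tool from outside, world axes, zero at the start; "torque": the same for the moment, N m; "gripper_width": opening from 0.0 (shut) to 1.0 (fully open); "grip_force": force on a finger pad.
Only numpy, scipy, OpenCV 4.12 (cv2) and the standard library are available. Lean on these libraries where they do the work, as an engineer would, in place of code of your own. Each camera call takes 0.05 s, during which the arm holds its last target. There are 200 camera calls.

## Task

After the washing-up every storage canister got the wrong lid. Put each lid on the canister of its own colour, sitting level and fully home in the mouth; a lid that has to wait can stand on the cutting board. The lids are stoneware, so set them down and do not drop them, leave the canisters standing where they are, and do not knock the mug.

Things in the scene. Friction and masses are not known exactly. Their poses are not given: they have to be found in the camera images.
- canister_white: storage canister glazed cream-white, loose, 0.95 kg, round, upright, 106 mm wide, 96 mm high, hollow; the mouth on top is 72 mm wide, its rim 82 mm outside, so a ring of the coloured shoulder shows round the lid from above. Origin at the centre of its underside, z up.
- canister_blue: storage canister glazed dark blue, loose, 0.95 kg, round, upright, 106 mm wide, 96 mm high, hollow; the mouth on top is 72 mm wide, its rim 82 mm outside, so a ring of the coloured shoulder shows round the lid from above. Origin at the centre of its underside, z up.
- canister_green: storage canister glazed sage green, loose, 0.95 kg, round, upright, 106 mm wide, 96 mm high, hollow; the mouth on top is 72 mm wide, its rim 82 mm outside, so a ring of the coloured shoulder shows round the lid from above. Origin at the centre of its underside, z up.
- canister_red: storage canister glazed brick red, loose, 0.95 kg, round, upright, 106 mm wide, 96 mm high, hollow; the mouth on top is 72 mm wide, its rim 82 mm outside, so a ring of the coloured shoulder shows round the lid from above. Origin at the centre of its underside, z up.
- lid_white: loose round lid, cream-white with a pale wooden knob, 0.14 kg. From below: plug 64 mm wide (foot tapers to 55) and 12 mm high, which drops into any of the mouths; plate 87 mm wide, 8 mm thick, which rests on the rim; knob 25 mm wide, 30 mm high, to grasp. Origin at the centre of the plug's underside, z up: 84 mm above the canister's origin when seated. It also stands on its plug on a flat surface.
- lid_blue: loose round lid, dark blue with a pale wooden knob, 0.14 kg. From below: plug 64 mm wide (foot tapers to 55) and 12 mm high, which drops into any of the mouths; plate 87 mm wide, 8 mm thick, which rests on the rim; knob 25 mm wide, 30 mm high, to grasp. Origin at the centre of the plug's underside, z up: 84 mm above the canister's origin when seated. It also stands on its plug on a flat surface.
- lid_green: loose round lid, sage green with a pale wooden knob, 0.14 kg. From below: plug 64 mm wide (foot tapers to 55) and 12 mm high, which drops into any of the mouths; plate 87 mm wide, 8 mm thick, which rests on the rim; knob 25 mm wide, 30 mm high, to grasp. Origin at the centre of the plug's underside, z up: 84 mm above the canister's origin when seated. It also stands on its plug on a flat surface.
- lid_red: loose round lid, brick red with a pale wooden knob, 0.14 kg. From below: plug 64 mm wide (foot tapers to 55) and 12 mm high, which drops into any of the mouths; plate 87 mm wide, 8 mm thick, which rests on the rim; knob 25 mm wide, 30 mm high, to grasp. Origin at the centre of the plug's underside, z up: 84 mm above the canister's origin when seated. It also stands on its plug on a flat surface.
- board: clean, empty wooden cutting board, fixed, about 426 mm along its x, 288 mm along its y, 20 mm thick; a shallow groove runs round near its edge. Origin at the centre of its underside; a lid stands well at its middle.
- mug: black mug, loose, a bystander: 88 x 124 mm with its handle, 106 mm high. Origin at the centre of its underside.
Mind the look-alikes: they are no part of the job. What is shaped like the lid_white but pink is not meant.

How it is judged:
At the end, for the whole second after the job is handed in: Each of the four lids is seated in the mouth of the canister of its own colour: centred within 8 mm, its underside 81 to 87 mm above the canister's underside, level within 0.06 rad, the canister upright, everything released and at rest (horizontal distance between lid_white and canister_white below 0.008 m and z of lid_white in the frame of canister_white between 0.081 and 0.087 m and angle between each of lid_white, canister_white, lid_blue, canister_blue, lid_green, canister_green, lid_red, canister_red's own z axis and vertical below 0.06 rad and linear speed of each of lid_white, canister_white, lid_blue, canister_blue, lid_green, canister_green, lid_red, canister_red below 0.02 m/s and contact force between each of lid_white, lid_blue, lid_green, lid_red and the fingers below 0.1 N and horizontal distance between lid_blue and canister_blue below 0.008 m and z of lid_blue in the frame of canister_blue between 0.081 and 0.087 m and horizontal distance between lid_green and canister_green below 0.008 m and z of lid_green in the frame of canister_green between 0.081 and 0.087 m and horizontal distance between lid_red and canister_red below 0.008 m and z of lid_red in the frame of canister_red between 0.081 and 0.087 m); the robot touches nothing.
It fails at once if a canister is shoved more than 50 mm from where it stood, or tipped (distance of any of canister_white, canister_blue, canister_green, canister_red from where it was at the start of the episode above 0.05 m or angle between any of canister_white, canister_blue, canister_green, canister_red's own z axis and vertical above 0.3 rad).
It fails at once if a lid is dropped: it falls faster than 0.6 m/s (from about 2 cm) while the fingers do not hold it ((linear speed of lid_white above 0.6 m/s and contact force between lid_white and the fingers below 0.05 N) or (linear speed of lid_blue above 0.6 m/s and contact force between lid_blue and the fingers below 0.05 N) or (linear speed of lid_green above 0.6 m/s and contact force between lid_green and the fingers below 0.05 N) or (linear speed of lid_red above 0.6 m/s and contact force between lid_red and the fingers below 0.05 N)).
It fails at once if the mug is knocked: shoved more than 30 mm or tipped (distance of mug from where it was at the start of the episode above 0.03 m or angle between mug's own z axis and vertical above 0.3 rad).
It also fails if it takes over 141 s, if anything falls off the work surface, if the arm or the gripper's body presses on something with over 40 N, if the wrist force passes 120 N, or if a joint passes its speed limit or range.

## Working session

There is one attempt and no reset: what is moved stays moved. The work goes in short steps, Python scripts to look and compute and a tool call to move; the robot and the scene stay as the last step left them, time stands still between calls to the robot, and variables do not carry over. Pictures are saved under pics/ and viewed, at most 14 in all, crops included, and the job is handed in when it is done.

Besides the shell and the picture viewer there is one more tool, called after "Emit:" by a JSON object that holds its "api" and its "payload". play_rows: Moves the arm, as the interface text tells. Its arguments: {"type":"object","properties":{"commands":{"type":"array"},"force":{"type":"number"}},"required":["commands"]}

```bash
mkdir -p pics
python3 - <<'E'
from station import telemetry, eyes
import cv2, numpy as np
s=telemetry.read_state(); print({k:np.round(v,3).tolist() for k,v in s.items()})
for n in ("top","scene"):
    p,d=eyes.read_camera(n); np.savez(f"{n}0.npz",p=p,d=d); c=eyes.camera_params(n); print(n,c)
    cv2.imwrite(f"pics/{n}0.png",p[:,:,::-1])
E
```

```text
{'clock': 0.0, 'joint_pos': [1.227, 0.088, 1.372, -0.0, 1.684, -0.103], 'qd': [0.0, -0.002, 0.001, -0.0, 0.001, 0.0], 'effort': [-0.001, -34.016, -30.244, 0.072, 0.033, -0.0], 'tcp_pos': [0.131, 0.534, 0.175], 'ee_rot': [-3.139, -0.0, 2.901], 'contact_force': [-1.583, 0.498, -0.369], 'torque': [0.044, -0.037, -0.013], 'grip_force': 0.0, 'gripper_width': 1.001}
top {'mtx': array([[389.93034262,   0.        , 277.28907378],
       [  0.        , 389.93034262, 207.99431122],
       [  0.        ,   0.        ,   1.        ]]), 'cam_to_world': array([[ 0.01424006,  0.990725  , -0.13513401,  0.34977346],
       [-0.99987623,  0.01501327,  0.00470439, -0.12684933],
       [ 0.00668956,  0.13505029,  0.99081616,  1.27383191],
       [ 0.        ,  0.        ,  0.        ,  1.        ]])}
scene {'mtx': array([[379.74511276,   0.        , 283.25981419],
       [  0.        , 379.74511276, 210.68313273],
       [  0.        ,   0.        ,   1.        ]]), 'cam_to_world': array([[-0.86484214,  0.37199202, -0.33714984,  0.16532221],
       [-0.50187903, -0.65780776,  0.56161053,  0.43172128],
       [-0.01286514,  0.65491289,  0.75559486,  0.82468511],
       [ 0.        ,  0.        ,  0.        ,  1.        ]])}
```

View pics/top0.png

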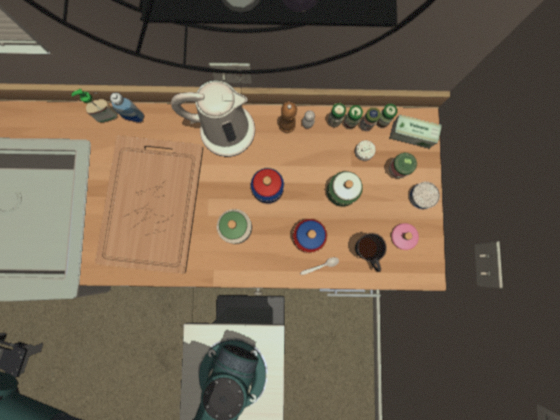

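View pics/scene0.png

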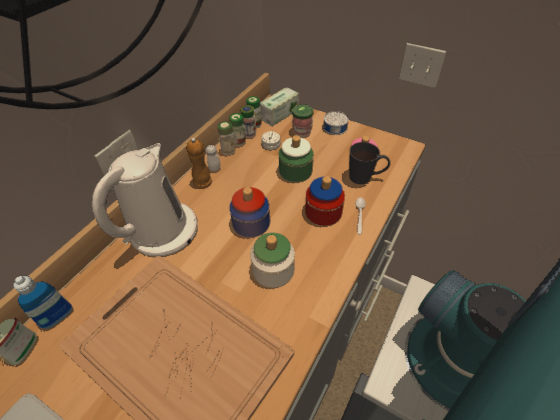

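The top view shows the red lid on the blue canister (267,183), white on green (346,187), green on white (234,226) and blue on red (311,235). Possible mix-ups are the pink lid (405,236), the small white dial (366,150), the jar with a green lid (405,163) and the tin (425,195). The mug is at (370,250) and the kettle at (225,120). The scene view agrees. I'll measure next and check in one close crop.

```bash
cat > h.py <<'E'
import cv2, numpy as np
from station import telemetry, eyes
def ray(n,uv,z):
    c=eyes.camera_params(n);K=c["mtx"];T=c["cam_to_world"]
    v=np.array([(uv[0]-K[0,2])/K[0,0],-(uv[1]-K[1,2])/K[1,1],-1.]); d=T[:3,:3]@v
    return T[:3,3]+d*(z-T[2,3])/d[2]
def cloud(n,dep):
    c=eyes.camera_params(n);K=c["mtx"];T=c["cam_to_world"]
    v,u=np.mgrid[:dep.shape[0],:dep.shape[1]]
    P=np.stack([(u-K[0,2])/K[0,0]*dep,-(v-K[1,2])/K[1,1]*dep,-dep],-1)
    return P@T[:3,:3].T+T[:3,3]
def proj(n,P):
    c=eyes.camera_params(n);K=c["mtx"];T=c["cam_to_world"]
    q=T[:3,:3].T@(np.asarray(P)-T[:3,3]); return K[0,2]+K[0,0]*q[0]/-q[2],K[1,2]-K[1,1]*q[1]/-q[2]
E
python3 - <<'E'
from h import *
p,d=[np.load("top0.npz")[k] for k in "pd"]
X=cloud("top",d)
hsv=cv2.cvtColor(p,cv2.COLOR_RGB2HSV)
for nm,(u,v) in dict(red=(267,183),white=(346,187),green=(234,226),blue=(311,235),pink=(405,236)).items():
    W=X[v-25:v+25,u-25:u+25]; z=W[...,2]
    print(nm,"px",p[v-6,u-6],p[v,u],"knob hsv",hsv[v,u],"zmax",np.round(np.percentile(z,[50,90,99,100]),3))
    pl=(z>.098)&(z<.109); kn=z>.118
    for t,m in(("plate",pl|kn),("knob",kn)):
        vv,uu=np.nonzero(m)
        if len(uu)<5: continue
        c,r=cv2.minEnclosingCircle(np.c_[uu,vv].astype(np.float32))
        w=ray("top",(uu.mean()+u-25,vv.mean()+v-25),.104 if t=="plate" else .134)
        print("  ",t,len(uu),"r",round(r,1),"px",round(uu.mean()+u-25,1),round(vv.mean()+v-25,1),"world",w.round(4),"zmed",np.median(z[m]).round(4))
        if t=="plate":
            A=W[pl]; q=np.linalg.lstsq(np.c_[A[:,:2]-A[:,:2].mean(0),np.ones(len(A))],A[:,2],rcond=None)[0]; print("   tilt",q.round(3))
for (u,v) in((225,100),(225,150),(370,245)): print(u,v,X[v,u].round(3))
for b in((149,200),(150,150),(110,260),(185,260)): print("board",b,X[b[1],b[0]].round(3))
K=X[...,2]; m=np.zeros(K.shape,bool); m[75:170,165:262]=1; m&=(K>.15); A=X[m]; print("kettle high box",A.min(0).round(3),A.max(0).round(3))
cv2.imwrite("pics/crop0.png",cv2.resize(p[130:290,190:440,::-1],None,fx=3.2,fy=3.2,interpolation=cv2.INTER_CUBIC))
E
```

```text
red px [166  51  44] [181 142  97] knob hsv [ 16 118 181] zmax [0.003 0.104 0.135 1.274]
   plate 599 r 28.8 px 266.8 181.9 world [ 0.5894 -0.0991  0.104 ] zmed 0.1034
   tilt [ 0.002 -0.005  0.103]
   knob 67 r 28.8 px 265.9 180.5 world [ 0.5873 -0.0972  0.134 ] zmed 0.1337
white px [213 220 199] [107  92  75] knob hsv [ 16  76 107] zmax [0.003 0.104 0.134 1.274]
   plate 597 r 24.6 px 347.1 184.9 world [ 0.5837 -0.3448  0.104 ] zmed 0.1033
   tilt [0.007 0.006 0.103]
   knob 67 r 24.6 px 348.4 184.0 world [ 0.5806 -0.3431  0.134 ] zmed 0.1334
green px [100 121  83] [172 133  90] knob hsv [ 16 122 172] zmax [0.002 0.104 0.133 1.274]
   plate 635 r 25.1 px 232.7 224.5 world [0.4573 0.001  0.104 ] zmed 0.103
   tilt [-0.001 -0.002  0.103]
   knob 66 r 25.1 px 231.6 223.6 world [0.4569 0.001  0.134 ] zmed 0.1326
blue px [ 54  81 126] [206 159 108] knob hsv [ 16 121 206] zmax [0.002 0.104 0.133 1.274]
   plate 625 r 20.8 px 310.6 234.0 world [ 0.4321 -0.2336  0.104 ] zmed 0.1031
   tilt [0.006 0.004 0.103]
   knob 62 r 20.8 px 310.6 233.8 world [ 0.4306 -0.2309  0.134 ] zmed 0.1326
pink px [209 139 154] [148 114  78] knob hsv [ 15 121 148] zmax [0.002 0.022 0.105 1.274]
   plate 53 r 28.3 px 387.9 244.2 world [ 0.4048 -0.4653  0.104 ] zmed 0.1045
   tilt [-0.033  0.136  0.103]
   knob 9 r 23.1 px 408.6 232.9 world [ 0.4374 -0.5181  0.134 ] zmed 1.2738
225 100 [0.786 0.016 0.252]
225 150 [0.711 0.042 0.024]
370 245 [ 0.405 -0.429  0.032]
board (149, 200) [0.541 0.285 0.019]
board (150, 150) [0.709 0.291 0.018]
board (110, 260) [0.346 0.396 0.021]
board (185, 260) [0.349 0.159 0.02 ]
kettle high box [ 0.35  -0.127  0.15 ] [0.904 0.214 1.274]
```

View pics/crop0.png

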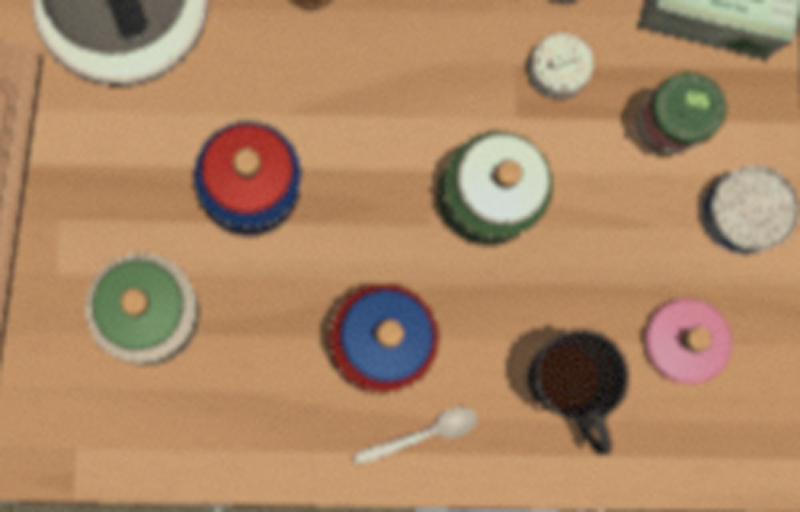

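The crop confirms the four lids (white lid at crop (505,178), pale wooden knob; the pink one at (688,340) is the decoy). The zero-depth pixels polluted those masks, so I'll filter them out and cross-check with the scene view.

```bash
cat >> h.py <<'E'
def circ(P,r=None):
    from scipy.optimize import least_squares
    f=lambda x:np.hypot(P[:,0]-x[0],P[:,1]-x[1])-(r or x[2])
    s=least_squares(f,[*P[:,:2].mean(0),.04],loss="soft_l1",f_scale=.001); return s.x
def top_at(n,p,d,xy,z0,z1,zp,R=.06,half=False):
    """centroid of depth-band pixels near xy, cast to plane zp; returns world, px count"""
    X=cloud(n,d); m=(d>0)&(X[...,2]>z0)&(X[...,2]<z1)&(np.hypot(X[...,0]-xy[0],X[...,1]-xy[1])<R)
    m=m.astype(np.uint8); k,l,st,ce=cv2.connectedComponentsWithStats(m)
    i=1+np.argmax(st[1:,4]); cs=max(cv2.findContours((l==i).astype(np.uint8),cv2.RETR_EXTERNAL,cv2.CHAIN_APPROX_NONE)[0],key=len)
    e=cv2.fitEllipse(cs); return ray(n,ce[i],zp),ray(n,e[0],zp),st[i,4],np.array(e[1])
E
python3 - <<'E'
from h import *
L=dict(red=(.587,-.099),white=(.581,-.343),green=(.457,.001),blue=(.431,-.232))
for n in("top","scene"):
  p,d=[np.load(n+"0.npz")[k] for k in "pd"]; X=cloud(n,d)
  for nm,c in L.items():
    a=top_at(n,p,d,c,.098,.15,.104); b=top_at(n,p,d,c,.124,.15,.134,.03)
    m=(d>0)&(X[...,2]>.03)&(X[...,2]<.075)&(np.hypot(X[...,0]-c[0],X[...,1]-c[1])<.075)
    kn=(d>0)&(X[...,2]>.11)&(X[...,2]<.128)&(np.hypot(X[...,0]-c[0],X[...,1]-c[1])<.03)
    print(n,nm,"plate",a[1][:2].round(4),a[2],a[3].round(1),"knob",b[0][:2].round(4),b[2],"side",m.sum(),circ(X[m],.053)[:2].round(4) if m.sum()>20 else "", "kn",kn.sum(),circ(X[kn],.0125)[:2].round(4) if kn.sum()>10 else "")
p,d=[np.load("top0.npz")[k] for k in "pd"]; X=cloud("top",d)
for nm,bx in dict(kettle=(.6,.95,-.07,.16,.1),mug=(.35,.47,-.5,-.37,.05)).items():
  m=(d>0)&(X[...,0]>bx[0])&(X[...,0]<bx[1])&(X[...,1]>bx[2])&(X[...,1]<bx[3])&(X[...,2]>bx[4]); A=X[m]; print(nm,A.min(0).round(3),A.max(0).round(3))
E
```

```text
top red plate [ 0.5896 -0.0996] 592 [26.7 26.9] knob [ 0.5893 -0.0993] 56 side 100 [ 0.5915 -0.0994] kn 9 
top white plate [ 0.5837 -0.345 ] 592 [26.4 27.2] knob [ 0.5831 -0.344 ] 54 side 121 [ 0.5852 -0.346 ] kn 13 [ 0.5853 -0.3456]
top green plate [0.4574 0.0009] 630 [27.2 27.9] knob [0.4575 0.0009] 55 side 72 [0.4586 0.0014] kn 11 [0.4589 0.0021]
top blue plate [ 0.432  -0.2337] 620 [27.2 27.8] knob [ 0.4319 -0.2335] 54 side 59 [ 0.4331 -0.2345] kn 4 
scene red plate [ 0.5861 -0.0942] 639 [23.8 32.3] knob [ 0.5855 -0.0938] 72 side 436 [ 0.5897 -0.0992] kn 48 [ 0.5899 -0.0993]
scene white plate [ 0.5812 -0.3406] 448 [19.4 27.7] knob [ 0.5801 -0.3375] 50 side 389 [ 0.5841 -0.3454] kn 42 [ 0.5836 -0.3449]
scene green plate [0.4536 0.0062] 883 [29.6 36.1] knob [0.4535 0.0062] 90 side 452 [0.4567 0.0017] kn 48 [0.4567 0.0016]
scene blue plate [ 0.4293 -0.2288] 598 [22.6 31.6] knob [ 0.4289 -0.2278] 68 side 421 [ 0.4316 -0.2343] kn 43 [ 0.4317 -0.2343]
kettle [ 0.601 -0.07   0.1  ] [0.905 0.16  0.662]
mug [ 0.352 -0.46   0.05 ] [ 0.441 -0.372  0.111]
```

Both views agree to about 1 mm: red (.590,-.0995), white (.584,-.345), green (.457,.001), blue (.432,-.234), plate top .104, knob top .134. I'll start towards the red lid and square the yaw to π on the way. After that tool x = -world x, tool y = world y, tool z = down.

Emit:
{"api": "play_rows", "payload": {"commands": [-0.03,-0.025,-0.005,0,0,-3,0.4,-0.065,-0.055,-0.01,0,0,-6,0.5,-0.105,-0.09,-0.015,0,0,-9,0.5,-0.14,-0.12,-0.02,0,0,-12,0.5,-0.175,-0.15,-0.025,0,0,-13.8,0.5], "force": 25}}

```text
clock: 0.6
tcp_pos: [0.2659, 0.3448, 0.2008]
ee_rot: [-3.141, -0.0, -3.14]
contact_force: [-0.2, -0.1, -0.5]
gripper_width: 0.612
grip_force: 0.0
```

Emit:
{"api": "play_rows", "payload": {"commands": [-0.027,-0.037,0,0,0,0,0.5,-0.054,-0.074,0,0,0,0,0.5,-0.081,-0.111,0,0,0,0,0.5,-0.108,-0.148,0,0,0,0,0.5,-0.135,-0.185,0,0,0,0,0.5]}}

```text
clock: 1.1
tcp_pos: [0.4009, 0.16, 0.2008]
ee_rot: [3.141, -0.0, 3.142]
contact_force: [0.1, -0.1, -0.6]
gripper_width: 0.502
grip_force: 0.0
```

Emit:
{"api": "play_rows", "payload": {"commands": [-0.027,-0.037,0,0,0,0,0.5,-0.054,-0.074,0,0,0,0,0.5,-0.081,-0.111,0,0,0,0,0.5,-0.108,-0.148,0,0,0,0,0.5,-0.135,-0.185,0,0,0,0,0.5]}}

```text
clock: 1.6
tcp_pos: [0.5359, -0.025, 0.2005]
ee_rot: [3.141, -0.001, 3.141]
contact_force: [0.3, 0.3, 0.1]
gripper_width: 0.499
grip_force: 0.0
```

Emit:
{"api": "play_rows", "payload": {"commands": [-0.027,-0.037,0,0,0,0,0.5,-0.054,-0.074,0,0,0,0,0.5,-0.054,-0.074,0,0,0,0,0.5,-0.054,-0.074,0,0,0,0,0.5]}}

```text
clock: 2.0
tcp_pos: [0.589, -0.0977, 0.1995]
ee_rot: [3.14, -0.003, 3.14]
contact_force: [-0.3, 0.7, -0.2]
gripper_width: 0.499
grip_force: 0.0
```

Emit:
{"api": "play_rows", "payload": {"commands": [-0.001,-0.002,0.03,0,0,0,0.5,-0.001,-0.002,0.06,0,0,0,0.5,-0.001,-0.002,0.08,0,0,0,0.5,-0.001,-0.002,0.09,0,0,0,0.5,-0.001,-0.002,0.091,0,0,0,0.5]}}

```text
clock: 2.5
tcp_pos: [0.5891, -0.0977, 0.109]
ee_rot: [3.141, -0.002, -3.14]
contact_force: [0.1, -0.4, -0.2]
gripper_width: 0.501
grip_force: 0.0
```

Emit:
{"api": "play_rows", "payload": {"commands": [0,0,0,0,0,0,0.8,0,0,0,0,0,0,0.9,0,0,0,0,0,0,0.9,0,0,0,0,0,0,0.9,0,0,0,0,0,0,0.9]}}

```text
clock: 3.0
tcp_pos: [0.5907, -0.0993, 0.1106]
ee_rot: [-3.141, 0.001, 3.142]
contact_force: [0.1, -0.4, 0.7]
gripper_width: 0.116
grip_force: 0.0
```

Run:
```python
from h import *
s=telemetry.read_state(); print(s["tcp_pos"],s["gripper_width"],s["grip_force"])
o=[]
for n in("top","scene"):
    p,d=eyes.read_camera(n); np.savez(n+"1.npz",p=p,d=d); u,v=map(int,proj(n,(.59,-.0995,.11)))
    o.append(cv2.resize(p[v-65:v+65,u-65:u+65,::-1],(390,390),interpolation=cv2.INTER_CUBIC)); print(n,u,v)
cv2.imwrite("pics/g1.png",np.hstack(o))
```

```text
[ 0.59066348 -0.09934609  0.11062482] 0.11634029394613916 0.0
top 266 181
scene 247 195
```

View pics/g1.png

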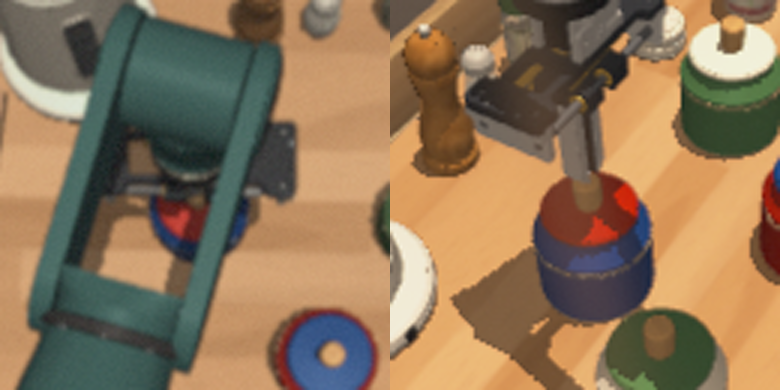

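The fingers show at scene crop (585,150), with the tips ending at the knob's top (585,178). They seem to sit above or behind the knob, so I'll measure them with the depth image.

Run:
```python
from h import *
p,d=[np.load("scene1.npz")[k] for k in "pd"]; X=cloud("scene",d)
for v in range(165,206,3):
    print(v,[(*X[v,u].round(3),tuple(p[v,u].tolist())) for u in (243,247,251)])
```

```text
165 [(np.float64(0.565), np.float64(-0.064), np.float64(0.255), (124, 112, 104)), (np.float64(0.559), np.float64(-0.071), np.float64(0.252), (93, 72, 42)), (np.float64(0.557), np.float64(-0.083), np.float64(0.243), (123, 89, 62))]
168 [(np.float64(0.563), np.float64(-0.06), np.float64(0.249), (96, 83, 74)), (np.float64(0.561), np.float64(-0.072), np.float64(0.241), (60, 48, 41)), (np.float64(0.58), np.float64(-0.112), np.float64(0.2), (135, 109, 88))]
171 [(np.float64(0.582), np.float64(-0.082), np.float64(0.214), (119, 105, 93)), (np.float64(0.588), np.float64(-0.105), np.float64(0.193), (60, 47, 37)), (np.float64(0.581), np.float64(-0.112), np.float64(0.191), (123, 104, 88))]
174 [(np.float64(0.582), np.float64(-0.081), np.float64(0.205), (118, 104, 92)), (np.float64(0.59), np.float64(-0.107), np.float64(0.18), (62, 47, 38)), (np.float64(0.58), np.float64(-0.11), np.float64(0.182), (108, 97, 88))]
177 [(np.float64(0.585), np.float64(-0.083), np.float64(0.192), (122, 106, 94)), (np.float64(0.591), np.float64(-0.106), np.float64(0.171), (78, 66, 56)), (np.float64(0.581), np.float64(-
[... 1411 characters left out ...]
, 83, 53))]
198 [(np.float64(0.599), np.float64(-0.089), np.float64(0.105), (119, 62, 41)), (np.float64(0.584), np.float64(-0.087), np.float64(0.115), (127, 93, 60)), (np.float64(0.579), np.float64(-0.097), np.float64(0.109), (119, 83, 53))]
201 [(np.float64(0.593), np.float64(-0.081), np.float64(0.105), (120, 59, 40)), (np.float64(0.585), np.float64(-0.087), np.float64(0.103), (119, 61, 40)), (np.float64(0.575), np.float64(-0.091), np.float64(0.105), (116, 51, 35))]
204 [(np.float64(0.589), np.float64(-0.074), np.float64(0.103), (121, 60, 41)), (np.float64(0.579), np.float64(-0.078), np.float64(0.104), (119, 57, 39)), (np.float64(0.57), np.float64(-0.083), np.float64(0.104), (206, 56, 30))]
```

The fingers really end near z≈.14, although the reported TCP is .1106. I'll open and measure the tip height before going lower.

Emit:
{"api": "play_rows", "payload": {"commands": [0,0,-0.02,0,0,0,0.5,0,0,-0.02,0,0,0,0.5,0,0,-0.02,0,0,0,0.5,0,0,-0.02,0,0,0,0.5,0,0,-0.02,0,0,0,0.5]}}

```text
clock: 3.6
tcp_pos: [0.5899, -0.0991, 0.129]
ee_rot: [3.141, -0.002, -3.142]
contact_force: [0.3, 0.1, 0.6]
gripper_width: 0.484
grip_force: 0.0
```

Run:
```python
from h import *
p,d=eyes.read_camera("scene"); s=telemetry.read_state(); t=s["tcp_pos"]; print(t.round(4) if hasattr(t,'round') else t,s["gripper_width"],np.round(s["joint_pos"],4))
X=cloud("scene",d); 
m=(d>0)&(abs(X[...,0]-t[0])<.02)&(abs(X[...,1]-t[1])<.06)&(X[...,2]>.137)&(X[...,2]<.2)
A=X[m]; print(m.sum(),A.min(0).round(4),A.max(0).round(4))
for lo in np.arange(.137,.17,.004):
    k=A[(A[:,2]>=lo)&(A[:,2]<lo+.004)]; print(lo.round(3),len(k),(k[:,1].min().round(3),k[:,1].max().round(3),k[:,0].min().round(3),k[:,0].max().round(3)) if len(k) else "")
u,v=map(int,proj("scene",(.59,-.0995,.15))); cv2.imwrite("pics/g2.png",cv2.resize(p[v-50:v+50,u-60:u+60,::-1],(600,500),interpolation=cv2.INTER_CUBIC)); print(u,v)
```

```text
[ 0.5899 -0.0991  0.1291] 0.4915315148751219 [-2.6130e-01  2.0860e-01  1.3263e+00  1.0000e-04  1.6082e+00 -1.8321e+00]
191 [ 0.5793 -0.1343  0.1584] [ 0.5996 -0.063   0.1999]
0.137 0 
0.141 0 
0.145 0 
0.149 0 
0.153 0 
0.157 4 (np.float64(-0.126), np.float64(-0.122), np.float64(0.581), np.float64(0.594))
0.161 10 (np.float64(-0.131), np.float64(-0.072), np.float64(0.581), np.float64(0.596))
0.165 14 (np.float64(-0.131), np.float64(-0.064), np.float64(0.58), np.float64(0.597))
0.169 21 (np.float64(-0.13), np.float64(-0.064), np.float64(0.58), np.float64(0.599))
246 184
```

View pics/g2.png

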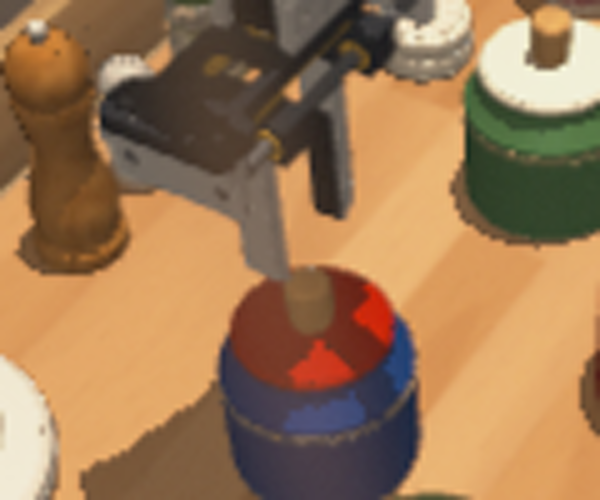

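The fingers straddle the knob correctly in the horizontal (gap around crop (305,290)), but the tips end at z≈.158 while the reported TCP is .129. The reported TCP is therefore about 29 mm below the real tips, both open and closed. I'll use that offset and watch the force on the way down.

Emit:
{"api": "play_rows", "payload": {"commands": [0,0,0.015,0,0,0,0.5,0,0,0.03,0,0,0,0.5,0,0,0.042,0,0,0,0.5,0,0,0.046,0,0,0,0.5,0,0,0.046,0,0,0,0.5]}}

```text
clock: 4.15
tcp_pos: [0.5894, -0.099, 0.0822]
ee_rot: [3.141, -0.003, -3.142]
contact_force: [-0.5, -0.7, 1.2]
gripper_width: 0.501
grip_force: 0.0
```

Emit:
{"api": "play_rows", "payload": {"commands": [0,0,0,0,0,0,0.7,0,0,0,0,0,0,0.9,0,0,0,0,0,0,0.9,0,0,0,0,0,0,0.9,0,0,0,0,0,0,0.9]}}

```text
clock: 4.65
tcp_pos: [0.5909, -0.0992, 0.0849]
ee_rot: [-3.142, 0.002, -3.141]
contact_force: [-0.9, 0.8, 2.0]
gripper_width: 0.258
grip_force: 25.0
```

Emit:
{"api": "play_rows", "payload": {"commands": [0,0,-0.01,0,0,0,0.9,0,0,-0.03,0,0,0,0.9,0,0,-0.055,0,0,0,0.9,0,0,-0.08,0,0,0,0.9,0,0,-0.095,0,0,0,0.9]}}

```text
clock: 5.15
tcp_pos: [0.591, -0.0995, 0.1816]
ee_rot: [-3.141, 0.003, 3.142]
contact_force: [-0.4, -0.1, -2.0]
gripper_width: 0.254
grip_force: 25.0
```

Emit:
{"api": "play_rows", "payload": {"commands": [0,0,0,0,0,0,0.9,0,0,0,0,0,0,0.9]}}

```text
clock: 5.35
tcp_pos: [0.5901, -0.0992, 0.1784]
ee_rot: [3.141, -0.001, -3.142]
contact_force: [0.2, -0.5, -2.4]
gripper_width: 0.254
grip_force: 25.0
```

Run:
```python
from h import *
s=telemetry.read_state(); print(s["tcp_pos"],s["gripper_width"],s["grip_force"],s["contact_force"])
p,d=eyes.read_camera("scene"); X=cloud("scene",d); 
# lid plate: red pixels above .14
hsv=cv2.cvtColor(p,cv2.COLOR_RGB2HSV); m=(d>0)&(X[...,2]>.14)&(X[...,2]<.24)&((hsv[...,0]<8)|(hsv[...,0]>172))&(hsv[...,1]>140)&(np.hypot(X[...,0]-.59,X[...,1]+.1)<.06)
A=X[m]; q=np.linalg.lstsq(np.c_[A[:,:2]-[.59,-.0995],np.ones(len(A))],A[:,2],rcond=None)[0]; print(len(A),np.percentile(A[:,2],[1,25,50,75,99]).round(4),q.round(3))
# blue canister rim & side
c=(.59,-.0995)
for a,b,r in((.03,.075,.053),(.090,.100,.041)):
    k=(d>0)&(X[...,2]>a)&(X[...,2]<b)&(np.hypot(X[...,0]-c[0],X[...,1]-c[1])<.07); print(k.sum(),circ(X[k],r)[:2].round(4))
u,v=map(int,proj("scene",(.59,-.0995,.15))); cv2.imwrite("pics/g3.png",cv2.resize(p[v-70:v+70,u-80:u+80,::-1],(640,560),interpolation=cv2.INTER_CUBIC))
```

```text
[ 0.59009627 -0.09918779  0.17836634] 0.25435703496856177 24.99749665847048 [ 0.21406762 -0.48157697 -2.37835667]
435 [0.1915 0.1952 0.1961 0.1971 0.1988] [ 0.015 -0.022  0.196]
806 [ 0.5889 -0.0982]
208 [ 0.5888 -0.0978]
```

View pics/g3.png

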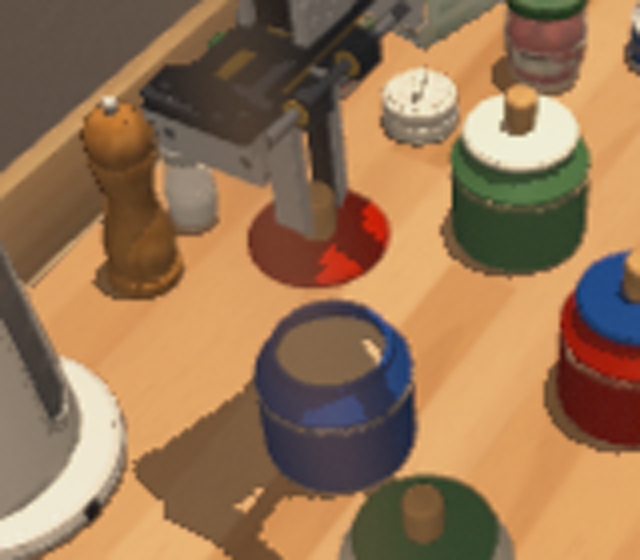

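The picture shows the red lid lifted level in the fingers (crop (318,240)) and the blue canister's empty mouth at (333,350). The plate top is reported z + .0176, so a seated lid means a reported z of about .086. I'll carry it to the middle of the board.

Emit:
{"api": "play_rows", "payload": {"commands": [0.004,0.02,0,0,0,0,0.9,0.01,0.055,0,0,0,0,0.9,0.018,0.097,0,0,0,0,0.9,0.026,0.14,0,0,0,0,0.9,0.035,0.184,0,0,0,0,0.9]}}

```text
clock: 5.9
tcp_pos: [0.5539, 0.086, 0.1767]
ee_rot: [-3.141, -0.004, 3.141]
contact_force: [1.2, 0.2, -1.2]
gripper_width: 0.257
grip_force: 25.0
```

Emit:
{"api": "play_rows", "payload": {"commands": [0.008,0.044,0,0,0,0,0.9,0.016,0.087,0,0,0,0,0.9,0.025,0.13,0,0,0,0,0.9,0.031,0.165,0,0,0,0,0.9,0.035,0.185,0,0,0,0,0.9]}}

```text
clock: 6.4
tcp_pos: [0.5183, 0.2723, 0.1766]
ee_rot: [-3.141, -0.004, -3.139]
contact_force: [0.8, -0.3, -2.1]
gripper_width: 0.258
grip_force: 25.0
```

Emit:
{"api": "play_rows", "payload": {"commands": [0,0,0.015,0,0,0,0.9,0,0,0.045,0,0,0,0.9,0,0,0.085,0,0,0,0.9,0,0,0.115,0,0,0,0.9,0,0,0.13,0,0,0,0.9]}}

```text
clock: 6.9
tcp_pos: [0.5169, 0.2672, 0.0429]
ee_rot: [-3.137, -0.009, 3.141]
contact_force: [-0.7, 0.1, -2.7]
gripper_width: 0.256
grip_force: 25.0
```

Emit:
{"api": "play_rows", "payload": {"commands": [0,0,0.005,0,0,0,0.9,0,0,0.01,0,0,0,0.9,0,0,0.014,0,0,0,0.9,0,0,0.017,0,0,0,0.9,0,0,0.017,0,0,0,0.9]}}

```text
clock: 7.4
tcp_pos: [0.5208, 0.2699, 0.0327]
ee_rot: [3.141, 0.001, -3.141]
contact_force: [-0.2, 0.5, -2.6]
gripper_width: 0.253
grip_force: 25.0
```

Emit:
{"api": "play_rows", "payload": {"commands": [0,0,0.003,0,0,0,0.9,0,0,0.005,0,0,0,0.9,0,0,0.006,0,0,0,0.9,0,0,0.007,0,0,0,0.9,0,0,0.007,0,0,0,0.9]}}

```text
clock: 7.9
tcp_pos: [0.5202, 0.2697, 0.0249]
ee_rot: [-3.142, -0.0, -3.142]
contact_force: [0.2, 0.1, -1.4]
gripper_width: 0.257
grip_force: 25.0
```

Emit:
{"api": "play_rows", "payload": {"commands": [0,0,0.001,0,0,0,0.9,0,0,0.002,0,0,0,0.9,0,0,0.002,0,0,0,0.9]}}

```text
clock: 8.2
tcp_pos: [0.5202, 0.2697, 0.0229]
ee_rot: [-3.142, -0.0, -3.142]
contact_force: [-0.1, 0.1, -2.9]
gripper_width: 0.255
grip_force: 25.0
```

Emit:
{"api": "play_rows", "payload": {"commands": [0,0,0.001,0,0,0,0.9,0,0,0.002,0,0,0,0.9,0,0,0.002,0,0,0,0.9]}}

```text
clock: 8.5
tcp_pos: [0.5203, 0.2698, 0.021]
ee_rot: [3.141, -0.0, -3.142]
contact_force: [-0.4, -0.1, -1.3]
gripper_width: 0.257
grip_force: 25.0
```

Run:
```python
from h import *
s=telemetry.read_state(); print(s["tcp_pos"],s["contact_force"])
p,d=eyes.read_camera("scene"); X=cloud("scene",d)
hsv=cv2.cvtColor(p,cv2.COLOR_RGB2HSV); m=(d>0)&((hsv[...,0]<8)|(hsv[...,0]>172))&(hsv[...,1]>140)&(np.hypot(X[...,0]-.52,X[...,1]-.27)<.06)
print(m.sum(),np.percentile(X[m][:,2],[5,50,95]).round(4))
b=(d>0)&(np.hypot(X[...,0]-.42,X[...,1]-.3)<.03); print("board",np.median(X[b][:,2]))
```

```text
[0.52034224 0.26978545 0.02104268] [-0.35823843 -0.07815871 -1.31179725]
817 [0.0351 0.0388 0.0415]
board 0.41047927052093575
```

Emit:
{"api": "play_rows", "payload": {"commands": [0,0,0.0015,0,0,0,0.9,0,0,0.0015,0,0,0,0.9,0,0,0.0015,0,0,0,0.9]}}

```text
clock: 8.85
tcp_pos: [0.5205, 0.2698, 0.0209]
ee_rot: [3.141, 0.001, -3.141]
contact_force: [-4.0, -2.0, 5.8]
gripper_width: 0.256
grip_force: 25.0
```

Contact with the board at reported z .0209. I'll release, lift, and travel to the blue lid.

Emit:
{"api": "play_rows", "payload": {"commands": [0,0,0,0,0,0,0.7,0,0,0,0,0,0,0.5,0,0,0,0,0,0,0.5,0,0,-0.02,0,0,0,0.5,0,0,-0.05,0,0,0,0.5]}}

```text
clock: 9.35
tcp_pos: [0.5185, 0.269, 0.0671]
ee_rot: [-3.139, -0.006, 3.142]
contact_force: [-0.2, 0.3, -0.4]
gripper_width: 0.5
grip_force: 0.0
```

Emit:
{"api": "play_rows", "payload": {"commands": [0,0,-0.04,0,0,0,0.5,0.004,-0.02,-0.08,0,0,0,0.5,0.011,-0.06,-0.1,0,0,0,0.5,0.019,-0.105,-0.11,0,0,0,0.5,0.027,-0.15,-0.11,0,0,0,0.5]}}

```text
clock: 9.85
tcp_pos: [0.4944, 0.1188, 0.182]
ee_rot: [3.141, 0.005, -3.14]
contact_force: [0.6, -0.4, -0.2]
gripper_width: 0.498
grip_force: 0.0
```

Emit:
{"api": "play_rows", "payload": {"commands": [0.008,-0.045,0,0,0,0,0.5,0.016,-0.09,0,0,0,0,0.5,0.024,-0.135,0,0,0,0,0.5,0.032,-0.18,0,0,0,0,0.5,0.04,-0.225,0,0,0,0,0.5]}}

```text
clock: 10.35
tcp_pos: [0.4529, -0.1069, 0.1795]
ee_rot: [-3.142, 0.001, -3.141]
contact_force: [0.1, 0.0, 0.7]
gripper_width: 0.498
grip_force: 0.0
```

Emit:
{"api": "play_rows", "payload": {"commands": [0.008,-0.045,0,0,0,0,0.5,0.016,-0.09,0,0,0,0,0.5,0.021,-0.12,0,0,0,0,0.5,0.021,-0.129,0,0,0,0,0.5,0.021,-0.129,0,0,0,0,0.5]}}

```text
clock: 10.85
tcp_pos: [0.4323, -0.2349, 0.1791]
ee_rot: [3.141, -0.0, 3.139]
contact_force: [-0.0, -0.3, 0.4]
gripper_width: 0.502
grip_force: 0.0
```

Emit:
{"api": "play_rows", "payload": {"commands": [0,0.001,0.02,0,0,0,0.5,0,0.001,0.05,0,0,0,0.5,0,0.001,0.08,0,0,0,0.5,0,0.001,0.095,0,0,0,0.5,0,0.001,0.095,0,0,0,0.5]}}

```text
clock: 11.35
tcp_pos: [0.4311, -0.2301, 0.0816]
ee_rot: [3.137, -0.005, -3.139]
contact_force: [0.9, 1.0, -0.1]
gripper_width: 0.501
grip_force: 0.0
```

Emit:
{"api": "play_rows", "payload": {"commands": [0,0,0,0,0,0,0.7,0,0,0,0,0,0,0.9,0,0,0,0,0,0,0.9,0,0,0,0,0,0,0.9,0,0,0,0,0,0,0.9]}}

```text
clock: 11.85
tcp_pos: [0.4334, -0.2335, 0.0861]
ee_rot: [-3.141, 0.003, -3.142]
contact_force: [0.4, 1.7, 4.9]
gripper_width: 0.255
grip_force: 25.0
```

Emit:
{"api": "play_rows", "payload": {"commands": [0,0,-0.01,0,0,0,0.9,0,0,-0.03,0,0,0,0.9,0,0,-0.06,0,0,0,0.9,0,0,-0.09,0,0,0,0.9,0,0,-0.1,0,0,0,0.9]}}

```text
clock: 12.35
tcp_pos: [0.4335, -0.2343, 0.1882]
ee_rot: [-3.138, 0.004, 3.141]
contact_force: [0.1, -0.8, -1.0]
gripper_width: 0.255
grip_force: 25.0
```

```bash
cat >> h.py <<'E'
def mouth(c,ims=None):
    """canister centre from side (r .053) and rim (r .041) points of the scene depth, with rim/lid heights"""
    p,d=ims or eyes.read_camera("scene"); X=cloud("scene",d); R=np.hypot(X[...,0]-c[0],X[...,1]-c[1])
    a=(d>0)&(X[...,2]>.03)&(X[...,2]<.075)&(R<.075); z=X[...,2][(d>0)&(R<.06)&(X[...,2]<.16)]
    print("side",a.sum(),circ(X[a],.053)[:2].round(4),"zmax",np.percentile(z,[90,99]).round(4))
E
python3 - <<'E'
from h import *
s=telemetry.read_state(); print(s["tcp_pos"],s["gripper_width"])
im=eyes.read_camera("scene"); mouth((.59,-.0995),im); mouth((.432,-.234),im)
p,d=eyes.read_camera("top"); X=cloud("top",d)
m=(d>0)&(X[...,2]>.088)&(X[...,2]<.1)&(np.hypot(X[...,0]-.59,X[...,1]+.0995)<.05); print("rim top",m.sum(),circ(X[m],.0385)[:2].round(4),np.median(X[m][:,2]))
cv2.imwrite("pics/g4.png",im[0][60:320,140:460,::-1].repeat(2,0).repeat(2,1))
E
```

```text
[ 0.43349959 -0.2343226   0.18817538] 0.2550725914627261
side 806 [ 0.5889 -0.098 ] zmax [0.0921 0.0975]
side 770 [ 0.4311 -0.2329] zmax [0.0914 0.0971]
rim top 152 [ 0.5899 -0.1   ] 0.09496689388657609
```

View pics/g4.png

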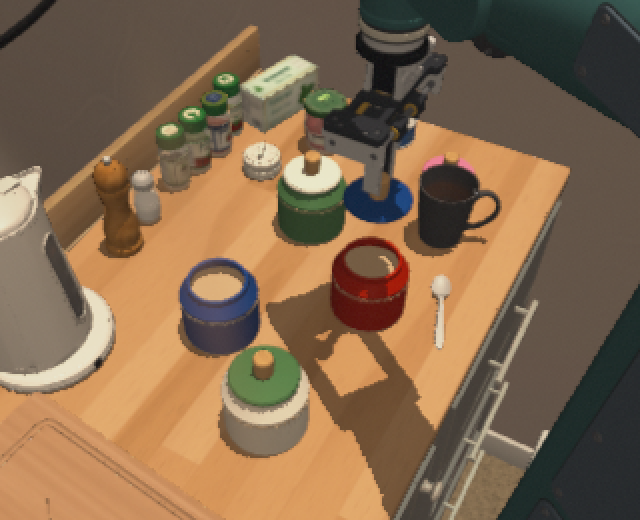

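The blue lid is held level at crop (378,200). The red canister's mouth (370,262) and the blue one's (220,285) are open, and nothing has shifted. Now to the blue canister.

Emit:
{"api": "play_rows", "payload": {"commands": [-0.02,0.017,0,0,0,0,0.9,-0.055,0.047,0,0,0,0,0.9,-0.09,0.077,0,0,0,0,0.9,-0.125,0.107,0,0,0,0,0.9,-0.15,0.128,0,0,0,0,0.9]}}

```text
clock: 12.95
tcp_pos: [0.5828, -0.1028, 0.1813]
ee_rot: [3.14, -0.004, -3.14]
contact_force: [-0.2, -0.3, -1.1]
gripper_width: 0.256
grip_force: 25.0
```

Emit:
{"api": "play_rows", "payload": {"commands": [-0.007,0.006,0.005,0,0,0,0.9,-0.007,0.006,0.015,0,0,0,0.9,-0.007,0.006,0.025,0,0,0,0.9,-0.007,0.006,0.03,0,0,0,0.9,-0.007,0.006,0.03,0,0,0,0.9]}}

```text
clock: 13.45
tcp_pos: [0.5877, -0.1001, 0.1528]
ee_rot: [3.141, -0.003, 3.14]
contact_force: [-0.5, 0.6, -0.8]
gripper_width: 0.258
grip_force: 25.0
```

Emit:
{"api": "play_rows", "payload": {"commands": [0,0,0,0,0,0,0.9,0,0,0,0,0,0,0.9,0,0,0,0,0,0,0.9]}}

```text
clock: 13.75
tcp_pos: [0.5896, -0.0996, 0.1554]
ee_rot: [-3.141, 0.002, 3.141]
contact_force: [0.8, -1.0, -1.1]
gripper_width: 0.257
grip_force: 25.0
```

Emit:
{"api": "play_rows", "payload": {"commands": [0,0,0.01,0,0,0,0.9,0,0,0.03,0,0,0,0.9,0,0,0.045,0,0,0,0.9,0,0,0.052,0,0,0,0.9,0,0,0.054,0,0,0,0.9]}}

```text
clock: 14.25
tcp_pos: [0.5885, -0.099, 0.0988]
ee_rot: [3.141, -0.003, -3.141]
contact_force: [0.6, 0.3, -1.8]
gripper_width: 0.257
grip_force: 25.0
```

Emit:
{"api": "play_rows", "payload": {"commands": [0,0,0.003,0,0,0,0.9,0,0,0.006,0,0,0,0.9,0,0,0.009,0,0,0,0.9,0,0,0.011,0,0,0,0.9,0,0,0.011,0,0,0,0.9]}}

```text
clock: 14.75
tcp_pos: [0.5893, -0.0992, 0.0894]
ee_rot: [3.141, -0.0, -3.142]
contact_force: [-0.1, 0.0, -2.0]
gripper_width: 0.257
grip_force: 25.0
```

Emit:
{"api": "play_rows", "payload": {"commands": [0,0,0.001,0,0,0,0.9,0,0,0.002,0,0,0,0.9,0,0,0.003,0,0,0,0.9,0,0,0.003,0,0,0,0.9]}}

```text
clock: 15.15
tcp_pos: [0.5893, -0.0992, 0.0864]
ee_rot: [3.141, -0.0, -3.142]
contact_force: [0.1, 0.2, -1.2]
gripper_width: 0.256
grip_force: 25.0
```

Emit:
{"api": "play_rows", "payload": {"commands": [0,0,0.001,0,0,0,0.9,0,0,0.001,0,0,0,0.9,0,0,0.002,0,0,0,0.9,0,0,0.002,0,0,0,0.9]}}

```text
clock: 15.55
tcp_pos: [0.5895, -0.0992, 0.0861]
ee_rot: [-3.141, 0.001, -3.141]
contact_force: [-2.3, 0.3, 4.8]
gripper_width: 0.258
grip_force: 25.0
```

Seated, with contact at reported z .086. I'll release, lift, and go back to the board for the red lid.

Emit:
{"api": "play_rows", "payload": {"commands": [0,0,0,0,0,0,0.7,0,0,0,0,0,0,0.5,0,0,0,0,0,0,0.5,0,0,-0.02,0,0,0,0.5,0,0,-0.05,0,0,0,0.5]}}

```text
clock: 16.05
tcp_pos: [0.5876, -0.0988, 0.1319]
ee_rot: [3.14, -0.006, 3.142]
contact_force: [0.3, 0.8, 0.2]
gripper_width: 0.497
grip_force: 0.0
```

Emit:
{"api": "play_rows", "payload": {"commands": [0,0,-0.025,0,0,0,0.5,0.004,0.02,-0.04,0,0,0,0.5,0.011,0.06,-0.045,0,0,0,0.5,0.019,0.105,-0.045,0,0,0,0.5,0.028,0.15,-0.045,0,0,0,0.5]}}

```text
clock: 16.55
tcp_pos: [0.5613, 0.0519, 0.1796]
ee_rot: [3.141, 0.001, 3.14]
contact_force: [0.0, 0.7, 0.1]
gripper_width: 0.499
grip_force: 0.0
```

Emit:
{"api": "play_rows", "payload": {"commands": [0.009,0.045,0,0,0,0,0.5,0.018,0.09,0,0,0,0,0.5,0.027,0.135,0,0,0,0,0.5,0.036,0.18,0,0,0,0,0.5,0.041,0.212,0,0,0,0,0.5]}}

```text
clock: 17.05
tcp_pos: [0.5193, 0.2656, 0.1793]
ee_rot: [3.141, -0.0, -3.139]
contact_force: [0.6, -0.8, -0.5]
gripper_width: 0.5
grip_force: 0.0
```

Emit:
{"api": "play_rows", "payload": {"commands": [0,0.007,0.02,0,0,0,0.5,0,0.007,0.055,0,0,0,0.5,0,0.007,0.09,0,0,0,0.5,0,0.007,0.115,0,0,0,0.5,0,0.007,0.125,0,0,0,0.5]}}

```text
clock: 17.55
tcp_pos: [0.5181, 0.269, 0.0506]
ee_rot: [-3.139, -0.006, -3.141]
contact_force: [0.2, -1.0, -0.1]
gripper_width: 0.494
grip_force: 0.0
```

Run:
```python
from h import *
s=telemetry.read_state(); print(s["tcp_pos"],s["gripper_width"],s["contact_force"])
for n in("scene","top"):
  p,d=eyes.read_camera(n); X=cloud(n,d); R=np.hypot(X[...,0]-.59,X[...,1]+.0995)
  m=(d>0)&(X[...,2]>.098)&(X[...,2]<.110)&(R<.055); A=X[m]
  q=np.linalg.lstsq(np.c_[A[:,:2]-[.59,-.0995],np.ones(len(A))],A[:,2],rcond=None)[0]; print(n,m.sum(),"plate z/tilt",q.round(4))
  k=(d>0)&(X[...,2]>.108)&(X[...,2]<.128)&(R<.03); print(" knob",k.sum(),circ(X[k],.0125)[:2].round(4))
  k=(d>0)&(X[...,2]>.03)&(X[...,2]<.075)&(R<.075); print(" can",k.sum(),circ(X[k],.053)[:2].round(4))
```

```text
[0.51808169 0.26896176 0.05060366] 0.49381832792750885 [ 0.18662381 -0.9512602  -0.13954942]
scene 0 plate z/tilt [0. 0. 0.]h.py:18: RuntimeWarning: Mean of empty slice.
  s=least_squares(f,[*P[:,:2].mean(0),.04],loss="soft_l1",f_scale=.001); return s.x
  ret = um.true_divide(
Traceback (most recent call last):
  File "h.py", line 18, in circ
    s=least_squares(f,[*P[:,:2].mean(0),.04],loss="soft_l1",f_scale=.001); return s.x
ValueError: Initial guess is outside of provided bounds
```

The arm hides the blue canister from the scene camera at the moment, so I'll check it later. Grasp the red lid at the same pose it was released from.

Emit:
{"api": "play_rows", "payload": {"commands": [0,0,0.015,0,0,0,0.5,0,0,0.028,0,0,0,0.5,0,0,0.033,0,0,0,0.5,0,0,0.033,0,0,0,0.6,0,0,0.033,0,0,0,0.7]}}

```text
clock: 18.1
tcp_pos: [0.5208, 0.2699, 0.0221]
ee_rot: [3.141, 0.001, -3.142]
contact_force: [0.4, 0.8, -1.0]
gripper_width: 0.363
grip_force: 0.0
```

Emit:
{"api": "play_rows", "payload": {"commands": [0,0,0,0,0,0,0.8,0,0,0,0,0,0,0.9,0,0,0,0,0,0,0.9,0,0,0,0,0,0,0.9,0,0,0,0,0,0,0.9]}}

```text
clock: 18.6
tcp_pos: [0.521, 0.27, 0.0225]
ee_rot: [3.141, 0.002, -3.142]
contact_force: [0.2, -0.6, 2.8]
gripper_width: 0.256
grip_force: 25.0
```

Emit:
{"api": "play_rows", "payload": {"commands": [0,0,-0.01,0,0,0,0.9,0,0,-0.04,0,0,0,0.9,0,0,-0.08,0,0,0,0.9,0,0,-0.12,0,0,0,0.9,0,0,-0.15,0,0,0,0.9]}}

```text
clock: 19.1
tcp_pos: [0.5204, 0.2699, 0.1741]
ee_rot: [3.141, 0.001, -3.141]
contact_force: [-0.1, 0.3, -1.5]
gripper_width: 0.253
grip_force: 25.0
```

```bash
cat >> h.py <<'E'
def check(c,n="scene",img=None):
    p,d=img or eyes.read_camera(n); X=cloud(n,d); R=np.hypot(X[...,0]-c[0],X[...,1]-c[1]); Z=X[...,2]
    o=[n]
    m=(d>0)&(Z>.095)&(Z<.110)&(R<.055); A=X[m]
    if len(A)>30: o+=["plate",len(A),np.linalg.lstsq(np.c_[A[:,:2]-c,np.ones(len(A))],A[:,2],rcond=None)[0].round(4)]
    for t,a,b,r,f in(("knob",.108,.128,.03,.0125),("can",.03,.075,.075,.053)):
        k=(d>0)&(Z>a)&(Z<b)&(R<r)
        if k.sum()>15: o+=[t,k.sum(),circ(X[k],f)[:2].round(4)]
    print(*o)
E
python3 - <<'E'
from h import *
s=telemetry.read_state(); print(s["tcp_pos"],s["gripper_width"],s["contact_force"])
for n in("scene","top"):
  im=eyes.read_camera(n)
  for c in((.59,-.0995),(.432,-.234)): check(c,n,im)
E
```

```text
[0.5203825  0.269889   0.17410459] 0.25284643530962153 [-0.0799608   0.27981963 -1.51019935]
scene can 104 [ 0.5897 -0.099 ]
scene
top plate 552 [-0.0012  0.004   0.1027] knob 17 [ 0.589  -0.1012] can 106 [ 0.5915 -0.0997]
top plate 76 [ 0.0115 -0.0144  0.0971] can 485 [ 0.4573 -0.1978]
```

The blue lid is seated (plate .1027, level). Carry the red lid to the red canister.

Emit:
{"api": "play_rows", "payload": {"commands": [0.003,-0.02,-0.006,0,0,0,0.9,0.01,-0.06,-0.006,0,0,0,0.9,0.018,-0.105,-0.006,0,0,0,0.9,0.026,-0.15,-0.006,0,0,0,0.9,0.034,-0.195,-0.006,0,0,0,0.9]}}

```text
clock: 19.7
tcp_pos: [0.4843, 0.0733, 0.1745]
ee_rot: [-3.141, -0.005, -3.141]
contact_force: [0.5, -0.8, -1.1]
gripper_width: 0.251
grip_force: 25.0
```

Emit:
{"api": "play_rows", "payload": {"commands": [0.008,-0.045,0,0,0,0,0.9,0.016,-0.09,0,0,0,0,0.9,0.024,-0.135,0,0,0,0,0.9,0.031,-0.18,0,0,0,0,0.9,0.039,-0.225,0,0,0,0,0.9]}}

```text
clock: 20.2
tcp_pos: [0.4455, -0.1513, 0.1747]
ee_rot: [3.139, -0.004, -3.141]
contact_force: [1.7, 0.1, -2.1]
gripper_width: 0.254
grip_force: 25.0
```

Emit:
{"api": "play_rows", "payload": {"commands": [0.006,-0.035,0,0,0,0,0.9,0.011,-0.065,0,0,0,0,0.9,0.014,-0.08,0,0,0,0,0.9,0.015,-0.084,0,0,0,0,0.9,0.015,-0.084,0,0,0,0,0.9]}}

```text
clock: 20.7
tcp_pos: [0.4321, -0.2335, 0.1764]
ee_rot: [3.139, -0.001, 3.142]
contact_force: [0.5, 0.3, -0.1]
gripper_width: 0.254
grip_force: 25.0
```

Emit:
{"api": "play_rows", "payload": {"commands": [0,0,0.01,0,0,0,0.9,0,0,0.03,0,0,0,0.9,0,0,0.05,0,0,0,0.9,0,0,0.06,0,0,0,0.9,0,0,0.06,0,0,0,0.9]}}

```text
clock: 21.2
tcp_pos: [0.4314, -0.2323, 0.1153]
ee_rot: [3.139, -0.003, -3.14]
contact_force: [-0.2, 0.5, -2.2]
gripper_width: 0.258
grip_force: 25.0
```

Emit:
{"api": "play_rows", "payload": {"commands": [0,0,0,0,0,0,0.9,0,0,0,0,0,0,0.9]}}

```text
clock: 21.4
tcp_pos: [0.4332, -0.2344, 0.1188]
ee_rot: [-3.14, 0.002, -3.141]
contact_force: [0.4, 0.0, -2.2]
gripper_width: 0.256
grip_force: 25.0
```

Emit:
{"api": "play_rows", "payload": {"commands": [0,0,0.007,0,0,0,0.9,0,0,0.014,0,0,0,0.9,0,0,0.018,0,0,0,0.9,0,0,0.02,0,0,0,0.9,0,0,0.022,0,0,0,0.9]}}

```text
clock: 21.9
tcp_pos: [0.4323, -0.2342, 0.0952]
ee_rot: [3.141, -0.0, 3.141]
contact_force: [0.6, -0.1, -1.7]
gripper_width: 0.256
grip_force: 25.0
```

Emit:
{"api": "play_rows", "payload": {"commands": [0,0,0.002,0,0,0,0.9,0,0,0.004,0,0,0,0.9,0,0,0.006,0,0,0,0.9,0,0,0.007,0,0,0,0.9,0,0,0.007,0,0,0,0.9]}}

```text
clock: 22.4
tcp_pos: [0.4323, -0.2342, 0.0883]
ee_rot: [3.141, -0.0, -3.142]
contact_force: [0.0, 0.6, -1.9]
gripper_width: 0.253
grip_force: 25.0
```

Emit:
{"api": "play_rows", "payload": {"commands": [0,0,0.001,0,0,0,0.9,0,0,0.002,0,0,0,0.9,0,0,0.002,0,0,0,0.9,0,0,0.002,0,0,0,0.9]}}

```text
clock: 22.8
tcp_pos: [0.4324, -0.2342, 0.0865]
ee_rot: [3.141, 0.0, -3.142]
contact_force: [-0.2, -0.9, -2.2]
gripper_width: 0.255
grip_force: 25.0
```

Emit:
{"api": "play_rows", "payload": {"commands": [0,0,0.001,0,0,0,0.9,0,0,0.002,0,0,0,0.9,0,0,0.002,0,0,0,0.9,0,0,0.002,0,0,0,0.9]}}

```text
clock: 23.2
tcp_pos: [0.4325, -0.2343, 0.0865]
ee_rot: [-3.141, 0.001, -3.141]
contact_force: [-3.8, 1.9, 6.5]
gripper_width: 0.258
grip_force: 25.0
```

Seated. I'll release, lift, and go to the white lid at (.584,-.345).

Emit:
{"api": "play_rows", "payload": {"commands": [0,0,0,0,0,0,0.7,0,0,0,0,0,0,0.5,0,0,0,0,0,0,0.5,0,0,-0.02,0,0,0,0.5,0,0,-0.05,0,0,0,0.5]}}

```text
clock: 23.7
tcp_pos: [0.4309, -0.2332, 0.1325]
ee_rot: [3.138, -0.005, -3.142]
contact_force: [0.1, -0.7, -0.5]
gripper_width: 0.498
grip_force: 0.0
```

Emit:
{"api": "play_rows", "payload": {"commands": [0,0,-0.03,0,0,0,0.5,-0.02,-0.015,-0.045,0,0,0,0.5,-0.05,-0.037,-0.045,0,0,0,0.5,-0.085,-0.062,-0.045,0,0,0,0.5,-0.12,-0.088,-0.045,0,0,0,0.5]}}

```text
clock: 24.2
tcp_pos: [0.5537, -0.3231, 0.1797]
ee_rot: [-3.141, 0.001, -3.141]
contact_force: [0.6, 0.7, -0.2]
gripper_width: 0.502
grip_force: 0.0
```

Emit:
{"api": "play_rows", "payload": {"commands": [-0.025,-0.018,0,0,0,0,0.5,-0.032,-0.023,0,0,0,0,0.5,-0.032,-0.023,0,0,0,0,0.5,-0.032,-0.023,0,0,0,0,0.5,-0.032,-0.023,0,0,0,0,0.5]}}

```text
clock: 24.7
tcp_pos: [0.5837, -0.3445, 0.1805]
ee_rot: [-3.141, 0.001, -3.141]
contact_force: [1.1, 0.7, 0.8]
gripper_width: 0.502
grip_force: 0.0
```

Run:
```python
from h import *
s=telemetry.read_state(); print(s["tcp_pos"],s["gripper_width"],np.round(s["joint_pos"],2))
im=eyes.read_camera("scene")
for c in((.59,-.0995),(.432,-.234),(.584,-.345),(.457,.001)): check(c,"scene",im)
```

```text
[ 0.58366137 -0.34450371  0.18048617] 0.5016042291294778 [-0.62  0.38  1.01  0.    1.75 -2.19]
scene plate 551 [ 0.0114 -0.0107  0.1027] knob 52 [ 0.5879 -0.1001] can 434 [ 0.5897 -0.0993]
scene plate 517 [ 0.0058 -0.0195  0.1028] knob 48 [ 0.431  -0.2352] can 434 [ 0.4317 -0.2343]
scene plate 380 [ 0.0095 -0.0242  0.1029] knob 47 [ 0.5839 -0.3455] can 388 [ 0.5839 -0.3455]
scene plate 767 [ 0.0089 -0.0122  0.1028] knob 50 [0.4568 0.0014] can 435 [0.4566 0.0017]
```

The blue and red lids are seated within 2 mm and the canisters haven't moved. Grasp the white lid.

Emit:
{"api": "play_rows", "payload": {"commands": [0,-0.001,0.02,0,0,0,0.5,0,-0.001,0.05,0,0,0,0.5,0,-0.001,0.08,0,0,0,0.5,0,-0.001,0.094,0,0,0,0.5,0,-0.001,0.095,0,0,0,0.5]}}

```text
clock: 25.25
tcp_pos: [0.5827, -0.3449, 0.0822]
ee_rot: [3.139, -0.004, -3.141]
contact_force: [-0.1, 0.1, -0.3]
gripper_width: 0.5
grip_force: 0.0
```

Emit:
{"api": "play_rows", "payload": {"commands": [0,0,0,0,0,0,0.6,0,0,0,0,0,0,0.8,0,0,0,0,0,0,0.9,0,0,0,0,0,0,0.9,0,0,0,0,0,0,0.9]}}

```text
clock: 25.75
tcp_pos: [0.5854, -0.3465, 0.0868]
ee_rot: [-3.14, 0.003, -3.141]
contact_force: [-0.3, 1.2, 6.0]
gripper_width: 0.257
grip_force: 25.0
```

Emit:
{"api": "play_rows", "payload": {"commands": [0,0,-0.01,0,0,0,0.9,0,0,-0.03,0,0,0,0.9,0,0,-0.06,0,0,0,0.9,0,0,-0.085,0,0,0,0.9,0,0,-0.1,0,0,0,0.9]}}

```text
clock: 26.25
tcp_pos: [0.5848, -0.3468, 0.1868]
ee_rot: [-3.14, 0.002, 3.141]
contact_force: [0.2, 0.2, -2.1]
gripper_width: 0.256
grip_force: 25.0
```

Emit:
{"api": "play_rows", "payload": {"commands": [0,0,0,0,0,0,0.9,0,0,0,0,0,0,0.9,0,0,0,0,0,0,0.9]}}

```text
clock: 26.55
tcp_pos: [0.5835, -0.3457, 0.1819]
ee_rot: [3.139, -0.003, -3.142]
contact_force: [-0.0, -0.1, -1.5]
gripper_width: 0.253
grip_force: 25.0
```

Emit:
{"api": "play_rows", "payload": {"commands": [0.002,0.02,0,0,0,0,0.9,0.006,0.06,0,0,0,0,0.9,0.011,0.105,0,0,0,0,0.9,0.016,0.15,0,0,0,0,0.9,0.02,0.195,0,0,0,0,0.9]}}

```text
clock: 27.05
tcp_pos: [0.563, -0.1494, 0.1824]
ee_rot: [3.14, -0.003, 3.141]
contact_force: [0.1, -0.2, -1.6]
gripper_width: 0.254
grip_force: 25.0
```

Emit:
{"api": "play_rows", "payload": {"commands": [0.005,0.045,0,0,0,0,0.9,0.009,0.09,0,0,0,0,0.9,0.014,0.135,0,0,0,0,0.9,0.019,0.18,0,0,0,0,0.9,0.023,0.225,0,0,0,0,0.9]}}

```text
clock: 27.55
tcp_pos: [0.5399, 0.0754, 0.1828]
ee_rot: [-3.142, -0.003, 3.141]
contact_force: [0.9, -0.7, -1.3]
gripper_width: 0.254
grip_force: 25.0
```

Emit:
{"api": "play_rows", "payload": {"commands": [0.005,0.045,0,0,0,0,0.9,0.009,0.09,0,0,0,0,0.9,0.014,0.135,0,0,0,0,0.9,0.018,0.17,0,0,0,0,0.9,0.02,0.19,0,0,0,0,0.9]}}

```text
clock: 28.05
tcp_pos: [0.5195, 0.2664, 0.1824]
ee_rot: [-3.141, -0.004, -3.138]
contact_force: [-0.4, 0.1, -2.8]
gripper_width: 0.258
grip_force: 25.0
```

Emit:
{"api": "play_rows", "payload": {"commands": [0.001,0.006,0.02,0,0,0,0.9,0.001,0.006,0.055,0,0,0,0.9,0.001,0.006,0.09,0,0,0,0.9,0.001,0.006,0.12,0,0,0,0.9,0.001,0.006,0.135,0,0,0,0.9]}}

```text
clock: 28.55
tcp_pos: [0.517, 0.2684, 0.0442]
ee_rot: [-3.138, -0.008, -3.141]
contact_force: [-0.0, -0.1, -2.7]
gripper_width: 0.256
grip_force: 25.0
```

Emit:
{"api": "play_rows", "payload": {"commands": [0,0,0.005,0,0,0,0.9,0,0,0.01,0,0,0,0.9,0,0,0.015,0,0,0,0.9,0,0,0.018,0,0,0,0.9,0,0,0.018,0,0,0,0.9]}}

```text
clock: 29.05
tcp_pos: [0.5207, 0.2699, 0.0321]
ee_rot: [3.141, 0.001, -3.142]
contact_force: [-0.2, -0.7, -2.5]
gripper_width: 0.254
grip_force: 25.0
```

Emit:
{"api": "play_rows", "payload": {"commands": [0,0,0.003,0,0,0,0.9,0,0,0.005,0,0,0,0.9,0,0,0.007,0,0,0,0.9,0,0,0.008,0,0,0,0.9,0,0,0.008,0,0,0,0.9]}}

```text
clock: 29.55
tcp_pos: [0.5202, 0.2697, 0.0233]
ee_rot: [-3.141, -0.0, -3.142]
contact_force: [-0.2, -0.8, -1.9]
gripper_width: 0.257
grip_force: 25.0
```

Emit:
{"api": "play_rows", "payload": {"commands": [0,0,0.001,0,0,0,0.9,0,0,0.002,0,0,0,0.9,0,0,0.002,0,0,0,0.9]}}

```text
clock: 29.85
tcp_pos: [0.5205, 0.2699, 0.0228]
ee_rot: [3.141, 0.001, -3.141]
contact_force: [-3.2, -1.0, 3.9]
gripper_width: 0.257
grip_force: 25.0
```

Emit:
{"api": "play_rows", "payload": {"commands": [0,0,0.001,0,0,0,0.9,0,0,0.001,0,0,0,0.9,0,0,0.001,0,0,0,0.9]}}

```text
clock: 30.15
tcp_pos: [0.5205, 0.2699, 0.0227]
ee_rot: [3.141, 0.001, -3.141]
contact_force: [-3.9, -1.8, 8.0]
gripper_width: 0.254
grip_force: 25.0
```

Contact. I'll release and go to the green lid at (.457,.001).

Emit:
{"api": "play_rows", "payload": {"commands": [0,0,0,0,0,0,0.7,0,0,0,0,0,0,0.5,0,0,0,0,0,0,0.5,0,0,-0.02,0,0,0,0.5,0,0,-0.05,0,0,0,0.5]}}

```text
clock: 30.65
tcp_pos: [0.5185, 0.269, 0.068]
ee_rot: [-3.139, -0.006, 3.142]
contact_force: [0.4, 0.3, -0.0]
gripper_width: 0.501
grip_force: 0.0
```

Emit:
{"api": "play_rows", "payload": {"commands": [0,0,-0.045,0,0,0,0.5,0,0,-0.09,0,0,0,0.5,0.006,-0.025,-0.11,0,0,0,0.5,0.016,-0.068,-0.11,0,0,0,0.5,0.027,-0.113,-0.11,0,0,0,0.5]}}

```text
clock: 31.15
tcp_pos: [0.4938, 0.1562, 0.1814]
ee_rot: [3.141, 0.003, -3.14]
contact_force: [0.8, -0.1, 0.4]
gripper_width: 0.501
grip_force: 0.0
```

Emit:
{"api": "play_rows", "payload": {"commands": [0.01,-0.045,0,0,0,0,0.5,0.021,-0.09,0,0,0,0,0.5,0.03,-0.13,0,0,0,0,0.5,0.036,-0.155,0,0,0,0,0.5,0.036,-0.155,0,0,0,0,0.5]}}

```text
clock: 31.65
tcp_pos: [0.4569, -0.0009, 0.1805]
ee_rot: [-3.141, 0.0, 3.137]
contact_force: [0.4, 0.1, -0.6]
gripper_width: 0.502
grip_force: 0.0
```

Emit:
{"api": "play_rows", "payload": {"commands": [0,0,0.02,0,0,0,0.5,0,0,0.03,0,0,0,0.5,0,0,0.03,0,0,0,0.5,0,0,0.03,0,0,0,0.5]}}

```text
clock: 32.05
tcp_pos: [0.4574, 0.0025, 0.1504]
ee_rot: [3.141, -0.001, -3.14]
contact_force: [0.3, 0.3, 0.6]
gripper_width: 0.501
grip_force: 0.0
```

Aligned. Descend, grasp and lift.

Emit:
{"api": "play_rows", "payload": {"commands": [0,0,0.02,0,0,0,0.5,0,0,0.045,0,0,0,0.5,0,0,0.06,0,0,0,0.5,0,0,0.065,0,0,0,0.5,0,0,0.065,0,0,0,0.5]}}

```text
clock: 32.55
tcp_pos: [0.4574, 0.0021, 0.0856]
ee_rot: [3.141, -0.0, -3.141]
contact_force: [0.2, -1.0, 0.3]
gripper_width: 0.499
grip_force: 0.0
```

Emit:
{"api": "play_rows", "payload": {"commands": [0,0,0,0,0,0,0.6,0,0,0,0,0,0,0.8,0,0,0,0,0,0,0.9,0,0,0,0,0,0,0.9,0,0,0,0,0,0,0.9]}}

```text
clock: 33.05
tcp_pos: [0.458, 0.0018, 0.0865]
ee_rot: [3.141, 0.002, -3.142]
contact_force: [0.1, 1.0, 3.9]
gripper_width: 0.253
grip_force: 25.0
```

Emit:
{"api": "play_rows", "payload": {"commands": [0,0,-0.01,0,0,0,0.9,0,0,-0.03,0,0,0,0.9,0,0,-0.06,0,0,0,0.9,0,0,-0.085,0,0,0,0.9,0,0,-0.1,0,0,0,0.9]}}

```text
clock: 33.55
tcp_pos: [0.458, 0.0016, 0.1879]
ee_rot: [-3.141, 0.003, 3.142]
contact_force: [-0.1, -0.2, -1.7]
gripper_width: 0.258
grip_force: 25.0
```

Emit:
{"api": "play_rows", "payload": {"commands": [0,0,0,0,0,0,0.9,0,0,0,0,0,0,0.9,0,0,0,0,0,0,0.9]}}

```text
clock: 33.85
tcp_pos: [0.4563, 0.0018, 0.1837]
ee_rot: [3.141, -0.004, 3.142]
contact_force: [-0.3, 0.4, -1.5]
gripper_width: 0.26
grip_force: 25.0
```

Emit:
{"api": "play_rows", "payload": {"commands": [-0.006,-0.015,0,0,0,0,0.9,-0.018,-0.05,0,0,0,0,0.9,-0.033,-0.09,0,0,0,0,0.9,-0.048,-0.132,0,0,0,0,0.9,-0.064,-0.174,0,0,0,0,0.9]}}

```text
clock: 34.35
tcp_pos: [0.5209, -0.1734, 0.1837]
ee_rot: [3.14, -0.003, -3.141]
contact_force: [0.3, 0.4, -1.1]
gripper_width: 0.251
grip_force: 25.0
```

Emit:
{"api": "play_rows", "payload": {"commands": [-0.015,-0.042,0,0,0,0,0.9,-0.031,-0.084,0,0,0,0,0.9,-0.046,-0.125,0,0,0,0,0.9,-0.057,-0.155,0,0,0,0,0.9,-0.063,-0.173,0,0,0,0,0.9]}}

```text
clock: 34.85
tcp_pos: [0.5838, -0.3476, 0.1819]
ee_rot: [3.139, -0.004, 3.139]
contact_force: [0.3, 0.8, -1.4]
gripper_width: 0.252
grip_force: 25.0
```

Emit:
{"api": "play_rows", "payload": {"commands": [0,0,0.015,0,0,0,0.9,0,0,0.03,0,0,0,0.9,0,0,0.045,0,0,0,0.9,0,0,0.055,0,0,0,0.9,0,0,0.06,0,0,0,0.9]}}

```text
clock: 35.35
tcp_pos: [0.5835, -0.3435, 0.1233]
ee_rot: [3.139, -0.003, -3.14]
contact_force: [-0.4, -0.3, -1.8]
gripper_width: 0.253
grip_force: 25.0
```

Emit:
{"api": "play_rows", "payload": {"commands": [0,0,0.004,0,0,0,0.9,0,0,0.008,0,0,0,0.9,0,0,0.01,0,0,0,0.9,0,0,0.01,0,0,0,0.9,0,0,0.01,0,0,0,0.9]}}

```text
clock: 35.85
tcp_pos: [0.5846, -0.3455, 0.116]
ee_rot: [-3.141, 0.001, 3.142]
contact_force: [-0.9, 0.7, -2.0]
gripper_width: 0.256
grip_force: 25.0
```

Emit:
{"api": "play_rows", "payload": {"commands": [0,0,0.006,0,0,0,0.9,0,0,0.012,0,0,0,0.9,0,0,0.017,0,0,0,0.9,0,0,0.02,0,0,0,0.9,0,0,0.022,0,0,0,0.9]}}

```text
clock: 36.35
tcp_pos: [0.5841, -0.3451, 0.0927]
ee_rot: [3.141, -0.001, -3.142]
contact_force: [-0.4, 0.9, -0.8]
gripper_width: 0.255
grip_force: 25.0
```

Emit:
{"api": "play_rows", "payload": {"commands": [0,0,0.002,0,0,0,0.9,0,0,0.004,0,0,0,0.9,0,0,0.005,0,0,0,0.9,0,0,0.006,0,0,0,0.9,0,0,0.006,0,0,0,0.9]}}

```text
clock: 36.85
tcp_pos: [0.5844, -0.3452, 0.0875]
ee_rot: [3.141, -0.0, -3.142]
contact_force: [0.5, -0.4, -1.8]
gripper_width: 0.252
grip_force: 25.0
```

Emit:
{"api": "play_rows", "payload": {"commands": [0,0,0.001,0,0,0,0.9,0,0,0.002,0,0,0,0.9,0,0,0.002,0,0,0,0.9,0,0,0.002,0,0,0,0.9]}}

```text
clock: 37.25
tcp_pos: [0.5846, -0.3454, 0.0866]
ee_rot: [-3.141, 0.001, -3.142]
contact_force: [-1.1, 0.7, 3.6]
gripper_width: 0.258
grip_force: 25.0
```

Seated. I'll release and return to the board for the white lid.

Emit:
{"api": "play_rows", "payload": {"commands": [0,0,0,0,0,0,0.7,0,0,0,0,0,0,0.5,0,0,0,0,0,0,0.5,0,0,-0.02,0,0,0,0.5,0,0,-0.05,0,0,0,0.5]}}

```text
clock: 37.75
tcp_pos: [0.5829, -0.3443, 0.1325]
ee_rot: [3.138, -0.005, -3.142]
contact_force: [-0.4, 1.4, 0.9]
gripper_width: 0.5
grip_force: 0.0
```

Emit:
{"api": "play_rows", "payload": {"commands": [0,0,-0.03,0,0,0,0.5,0.002,0.02,-0.045,0,0,0,0.5,0.006,0.06,-0.045,0,0,0,0.5,0.011,0.105,-0.045,0,0,0,0.5,0.016,0.15,-0.045,0,0,0,0.5]}}

```text
clock: 38.25
tcp_pos: [0.5675, -0.1925, 0.1797]
ee_rot: [3.14, -0.001, 3.141]
contact_force: [0.8, 0.6, 0.2]
gripper_width: 0.499
grip_force: 0.0
```

Emit:
{"api": "play_rows", "payload": {"commands": [0.005,0.045,0,0,0,0,0.5,0.009,0.09,0,0,0,0,0.5,0.014,0.135,0,0,0,0,0.5,0.019,0.18,0,0,0,0,0.5,0.023,0.225,0,0,0,0,0.5]}}

```text
clock: 38.75
tcp_pos: [0.5437, 0.0327, 0.1799]
ee_rot: [3.141, -0.001, -3.141]
contact_force: [1.2, -0.3, -0.3]
gripper_width: 0.5
grip_force: 0.0
```

Emit:
{"api": "play_rows", "payload": {"commands": [0.005,0.045,0,0,0,0,0.5,0.009,0.09,0,0,0,0,0.5,0.014,0.135,0,0,0,0,0.5,0.019,0.18,0,0,0,0,0.5,0.023,0.22,0,0,0,0,0.5]}}

```text
clock: 39.25
tcp_pos: [0.5202, 0.2527, 0.1799]
ee_rot: [3.141, -0.001, -3.14]
contact_force: [-0.4, -0.3, 0.3]
gripper_width: 0.499
grip_force: 0.0
```

Emit:
{"api": "play_rows", "payload": {"commands": [0.002,0.02,0.03,0,0,0,0.5,0.002,0.02,0.07,0,0,0,0.5,0.002,0.02,0.105,0,0,0,0.5,0.002,0.02,0.125,0,0,0,0.5,0.002,0.02,0.125,0,0,0,0.5]}}

```text
clock: 39.75
tcp_pos: [0.5157, 0.2693, 0.0505]
ee_rot: [-3.138, -0.009, -3.14]
contact_force: [-0.3, -0.3, 0.7]
gripper_width: 0.5
grip_force: 0.0
```

Run:
```python
from h import *
s=telemetry.read_state(); print(s["tcp_pos"],s["gripper_width"],s["contact_force"])
for n in("scene","top"):
  im=eyes.read_camera(n); 
  for c in((.584,-.345),(.457,.001)): check(c,n,im)
p,d=im; X=cloud("top",d); m=(d>0)&(X[...,2]>.088)&(X[...,2]<.1)&(np.hypot(X[...,0]-.457,X[...,1])<.05); print("white rim",m.sum(),circ(X[m],.0385)[:2].round(4))
```

```text
[0.5157135  0.26928425 0.05051761] 0.5002351420621366 [-0.2599205  -0.28800118  0.71693103]
scene plate 382 [ 0.0106 -0.0331  0.103 ] knob 43 [ 0.5835 -0.3464] can 392 [ 0.5839 -0.3454]
scene can 391 [0.4565 0.0017]
top plate 547 [-0.0024  0.0036  0.1027] knob 23 [ 0.5843 -0.3466] can 129 [ 0.5852 -0.3459]
top plate 81 [0.0101 0.0059 0.0972] can 493 [ 0.4646 -0.0409]
white rim 145 [0.4577 0.0009]
```

The green lid is seated. Grasp the white lid and lift it.

Emit:
{"api": "play_rows", "payload": {"commands": [0,0,0.015,0,0,0,0.5,0,0,0.028,0,0,0,0.5,0,0,0.033,0,0,0,0.5,0,0,0.033,0,0,0,0.5,0,0,0.033,0,0,0,0.7]}}

```text
clock: 40.35
tcp_pos: [0.5205, 0.2697, 0.0226]
ee_rot: [3.141, 0.0, 3.141]
contact_force: [-0.6, 0.1, -0.0]
gripper_width: 0.44
grip_force: 0.0
```

Emit:
{"api": "play_rows", "payload": {"commands": [0,0,0,0,0,0,0.8,0,0,0,0,0,0,0.9,0,0,0,0,0,0,0.9,0,0,0,0,0,0,0.9,0,0,0,0,0,0,0.9]}}

```text
clock: 40.85
tcp_pos: [0.5208, 0.2699, 0.0232]
ee_rot: [3.141, 0.001, -3.142]
contact_force: [-0.1, -1.0, 2.4]
gripper_width: 0.253
grip_force: 25.0
```

Emit:
{"api": "play_rows", "payload": {"commands": [0,0,-0.01,0,0,0,0.9,0,0,-0.04,0,0,0,0.9,0,0,-0.08,0,0,0,0.9,0,0,-0.12,0,0,0,0.9,0,0,-0.15,0,0,0,0.9]}}

```text
clock: 41.35
tcp_pos: [0.5206, 0.2699, 0.1756]
ee_rot: [3.141, 0.002, -3.141]
contact_force: [0.1, 0.6, -2.3]
gripper_width: 0.257
grip_force: 25.0
```

Emit:
{"api": "play_rows", "payload": {"commands": [0,0,0,0,0,0,0.9,0,0,0,0,0,0,0.9,0,0,0,0,0,0,0.9]}}

```text
clock: 41.65
tcp_pos: [0.5189, 0.2692, 0.1694]
ee_rot: [-3.14, -0.005, -3.142]
contact_force: [-1.0, 0.2, -1.7]
gripper_width: 0.254
grip_force: 25.0
```

Emit:
{"api": "play_rows", "payload": {"commands": [0.004,-0.015,0,0,0,0,0.9,0.011,-0.045,0,0,0,0,0.9,0.021,-0.088,0,0,0,0,0.9,0.031,-0.132,0,0,0,0,0.9,0.041,-0.175,0,0,0,0,0.9]}}

```text
clock: 42.15
tcp_pos: [0.4773, 0.0924, 0.1706]
ee_rot: [-3.141, -0.003, -3.141]
contact_force: [0.3, -0.9, -1.2]
gripper_width: 0.255
grip_force: 25.0
```

Emit:
{"api": "play_rows", "payload": {"commands": [0.01,-0.04,0,0,0,0,0.9,0.017,-0.072,0,0,0,0,0.9,0.021,-0.088,0,0,0,0,0.9,0.022,-0.093,0,0,0,0,0.9,0.022,-0.093,0,0,0,0,0.9]}}

```text
clock: 42.65
tcp_pos: [0.4564, 0.0011, 0.1715]
ee_rot: [3.141, -0.002, 3.14]
contact_force: [0.1, 0.2, -1.0]
gripper_width: 0.258
grip_force: 25.0
```

Emit:
{"api": "play_rows", "payload": {"commands": [0,0,0.012,0,0,0,0.9,0,0,0.027,0,0,0,0.9,0,0,0.042,0,0,0,0.9,0,0,0.052,0,0,0,0.9,0,0,0.056,0,0,0,0.9]}}

```text
clock: 43.15
tcp_pos: [0.4563, 0.0027, 0.1144]
ee_rot: [3.141, -0.003, -3.14]
contact_force: [-0.6, 0.2, -2.6]
gripper_width: 0.251
grip_force: 25.0
```

Emit:
{"api": "play_rows", "payload": {"commands": [0,0,0,0,0,0,0.9,0,0,0,0,0,0,0.9,0,0,0,0,0,0,0.9,0,0,0,0,0,0,0.9]}}

```text
clock: 43.55
tcp_pos: [0.4579, 0.0017, 0.1173]
ee_rot: [-3.142, 0.002, -3.142]
contact_force: [0.3, -1.2, -1.8]
gripper_width: 0.255
grip_force: 25.0
```

Emit:
{"api": "play_rows", "payload": {"commands": [0,0,0.006,0,0,0,0.9,0,0,0.012,0,0,0,0.9,0,0,0.017,0,0,0,0.9,0,0,0.02,0,0,0,0.9,0,0,0.022,0,0,0,0.9]}}

```text
clock: 44.05
tcp_pos: [0.457, 0.0018, 0.0939]
ee_rot: [3.141, -0.001, -3.142]
contact_force: [0.7, -0.5, -2.1]
gripper_width: 0.257
grip_force: 25.0
```

Emit:
{"api": "play_rows", "payload": {"commands": [0,0,0.002,0,0,0,0.9,0,0,0.004,0,0,0,0.9,0,0,0.005,0,0,0,0.9,0,0,0.006,0,0,0,0.9,0,0,0.006,0,0,0,0.9]}}

```text
clock: 44.55
tcp_pos: [0.4573, 0.0018, 0.0885]
ee_rot: [3.142, -0.0, -3.141]
contact_force: [0.5, 0.6, -2.2]
gripper_width: 0.252
grip_force: 25.0
```

Emit:
{"api": "play_rows", "payload": {"commands": [0,0,0.001,0,0,0,0.9,0,0,0.002,0,0,0,0.9,0,0,0.002,0,0,0,0.9,0,0,0.002,0,0,0,0.9]}}

```text
clock: 44.95
tcp_pos: [0.4576, 0.0017, 0.0871]
ee_rot: [3.142, 0.001, -3.142]
contact_force: [-1.1, 0.4, 2.3]
gripper_width: 0.251
grip_force: 25.0
```

Emit:
{"api": "play_rows", "payload": {"commands": [0,0,0.001,0,0,0,0.9,0,0,0.001,0,0,0,0.9]}}

```text
clock: 45.15
tcp_pos: [0.4576, 0.0017, 0.0871]
ee_rot: [-3.141, 0.001, -3.141]
contact_force: [-3.0, 1.0, 6.6]
gripper_width: 0.252
grip_force: 25.0
```

Emit:
{"api": "play_rows", "payload": {"commands": [0,0,0,0,0,0,0.7,0,0,0,0,0,0,0.5,0,0,0,0,0,0,0.5,0,0,-0.02,0,0,0,0.5,0,0,-0.05,0,0,0,0.5]}}

```text
clock: 45.65
tcp_pos: [0.4556, 0.0019, 0.1335]
ee_rot: [3.141, -0.006, 3.142]
contact_force: [0.2, -0.6, 0.2]
gripper_width: 0.501
grip_force: 0.0
```

Emit:
{"api": "play_rows", "payload": {"commands": [0,0,-0.03,0,0,0,0.5,0.01,0.03,-0.045,0,0,0,0.5,0.02,0.07,-0.06,0,0,0,0.5,0.03,0.11,-0.06,0,0,0,0.5,0.04,0.15,-0.06,0,0,0,0.5]}}

```text
clock: 46.15
tcp_pos: [0.4173, 0.1531, 0.1962]
ee_rot: [3.141, 0.002, 3.141]
contact_force: [1.2, -0.3, -0.3]
gripper_width: 0.502
grip_force: 0.0
```

Emit:
{"api": "play_rows", "payload": {"commands": [0.02,0.04,0,0,0,0,0.5,0.04,0.08,0,0,0,0,0.5,0.06,0.12,0,0,0,0,0.5,0.08,0.16,0,0,0,0,0.5,0.1,0.2,0,0,0,0,0.5]}}

```text
clock: 46.65
tcp_pos: [0.3163, 0.3533, 0.1954]
ee_rot: [3.141, 0.0, -3.142]
contact_force: [0.5, -0.0, -0.2]
gripper_width: 0.501
grip_force: 0.0
```

Emit:
{"api": "play_rows", "payload": {"commands": [0.02,0.04,0,0,0,0,0.5,0.04,0.07,0,0,0,0,0.5,0.05,0.08,0,0,0,0,0.5,0.05,0.08,0,0,0,0,0.5,0.05,0.08,0,0,0,0,0.5]}}

```text
clock: 47.15
tcp_pos: [0.2679, 0.4309, 0.1954]
ee_rot: [-3.141, 0.001, 3.141]
contact_force: [-0.0, 0.6, -0.8]
gripper_width: 0.5
grip_force: 0.0
```

Run:
```python
from h import *
s=telemetry.read_state(); print(s["tcp_pos"],s["contact_force"],s["clock"])
I={}
for n in("scene","top"):
  I[n]=eyes.read_camera(n)
  for k,c in dict(blue=(.59,-.0995),red=(.432,-.234),green=(.584,-.345),white=(.457,.001)).items(): print(k,end=" "); check(c,n,I[n])
cv2.imwrite("pics/f.png",np.vstack([I["top"][0][120:290,190:440,::-1].repeat(2,0).repeat(2,1),cv2.resize(I["scene"][0][60:320,140:460,::-1],(500,260))])[:600])
```

```text
[0.26789848 0.4309297  0.1954175 ] [-0.0118282   0.55749775 -0.76780314] 47.15
blue scene plate 552 [ 0.0083 -0.0153  0.1028] knob 51 [ 0.5875 -0.1   ] can 439 [ 0.5898 -0.0991]
red scene plate 520 [ 0.0094 -0.0187  0.1029] knob 50 [ 0.431 -0.235] can 437 [ 0.4316 -0.2344]
green scene plate 379 [ 0.0121 -0.0221  0.1028] knob 43 [ 0.5829 -0.3461] can 392 [ 0.5839 -0.3454]
white scene plate 764 [ 0.0053 -0.0076  0.1027] knob 51 [0.4555 0.0008] can 83 [0.4573 0.001 ]
blue top plate 553 [-0.0012  0.0005  0.1027] can 109 [ 0.5916 -0.0996]
red top plate 589 [2.000e-03 1.000e-04 1.026e-01] can 80 [ 0.433  -0.2347]
green top plate 543 [0.0002 0.0035 0.1028] knob 18 [ 0.5848 -0.346 ] can 124 [ 0.5851 -0.346 ]
white top plate 585 [-0.0015  0.0063  0.1026] can 78 [0.4583 0.0017]
```

View pics/f.png

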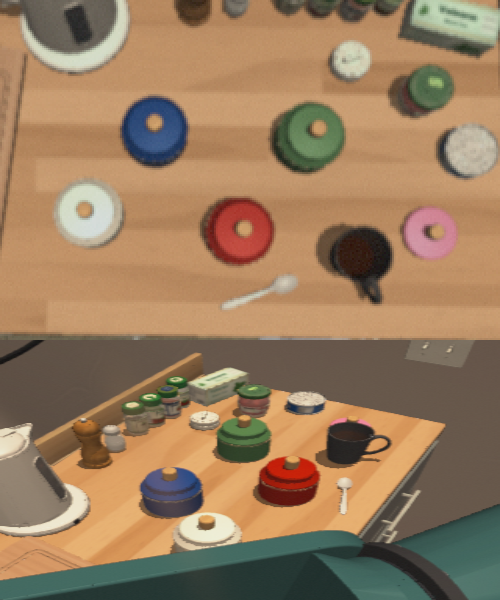

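All four lids are home in the canisters of their own colour: blue (155,122), green (318,128), white (85,210) and red (244,228). They are level, with plates at .103, centred within about 2 mm. The mug and canisters are where they stood and the arm is clear.

```bash
python3 -c "from station import workorder; print(workorder.sign_off())"
```

```text
the job is handed in; nothing more can be done
None
```

The job is handed in: by the last camera check all four lids sit level in the canisters of their own colour, centred within about 2 mm, with the canisters and mug where they stood, at 47 s of the 141 s allowed.

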